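# Pull the reed block home with the pull hook

### The arm

A 7-joint arm with a two-finger parallel gripper is mounted at the origin on the work surface. World frame = base frame: x ahead of the robot, y to its left, z up, the work surface at z = 0. Lengths are in m, angles in rad, forces in N, time in s.
With the tool pointing down it reaches from about 0.425 to 0.875 m from the base axis. Payload 8.4 kg.
Tool frame: the origin (TCP) lies on the centre line of the jaws, within the pads' length; the fingertips stand 8 mm ahead of it and the grasp point (between the pads) lies 11 mm behind it (manip.tcp_to_tips is the distance from the TCP to the fingertips, in m); z points along the fingers, y is the direction in which the jaws open and shut (so a half turn about z gives the same grasp; the last joint's range is limited). The gripper opens to 87 mm and grips with 3 to 60 N. Pads are 19 mm wide; open, the fingers measure 117 mm over their backs; the gripper's body (75 mm by 190 mm) begins 51 mm behind the grasp point.
Start: joints at [1.23, 0.333, 0.04, 1.465, -0.013, 1.343, -0.059], TCP at [0.156, -0.631, 0.191] pointing down, gripper open.
Joint ranges: [-2.58, 2.58], [-0.38, 2.09], [-1.3, 1.39], [0.25, 2.4], [-1.5, 4.64], [0.08, 2.09], [-2.65, 2.65]. Speed limits (rad/s): [2.22, 2.22, 2.79, 2.79, 3.14, 3.14, 3.14].

### API

Orientations are given as a unit quaternion [w, x, y, z].
In Python, from plant import manip gives the robot as it stands. The module is installed in compiled form; this text tells all that it offers.
- The arm moves only by the tool play_rows, never from a script. Its argument "series" is a list of rows, each an object with "delta_pos": the shift along the world's x, y, z in mm, a list of three; "turn": the turn, a rotation vector about the world's x, y, z in rad, a list of three; "grip": the gripper's target within -1 to 1 (fully open at 1, half-way at 0, shut at -1). A call has exactly 10 rows; each row is the pose to reach, as a shift and turn from the pose commanded when the call began; what a row does not reach only later rows make up. A row lasts 1/10 s, in which the tool goes at most 50 mm and 8.59 degrees, less where a joint would pass 70% of its speed; a pose out of reach is approached as far as the arm can. A call with a gripper value outside its range is refused whole. The fingers move at their own pace and stop on an object; "squeeze" is the grip in N (left out, the last holds). Time passes only in rows, so rows that repeat a pose let the fingers close, or fill a call up. It gives the time, the measured TCP pose, the force and the opening at its end, in the units of the state.
- manip.state(): the state, without advancing time (a new reading comes with each control period).
- manip.read_camera(name): name is "side" or "top"; returns the picture (420x560x3 uint8, red, green, blue); there is no depth.
- manip.calibration(name): a dict with "camera_matrix" (3x3 intrinsics, pixels), "position" and "orientation" of the camera in the world. Camera axes: x right, y down, z forward; pixel columns grow to the right and rows downward; lengths in m; the calibration is good to about 2 mm. A picture is of the moment at which its call begins. calibration takes no time and is no camera call.
- manip.hand_in(): hands the job in, once; it reports no verdict.
The state is a dict: "time_s": time; "joint_positions": joint angles; "qd": joint speeds; "joint_efforts": joint torques, N m; "tool_pos": TCP position; "tcp_rot": TCP orientation; "wrist_force": force on the tool from outside, world axes, zero at the start; "ft_torque": the same for the moment, N m; "opening": finger opening in m.
Only numpy, scipy, OpenCV 4.12 (cv2) and the standard library are available. Lean on these libraries where they do the work, as an engineer would, in place of code of your own. Each camera call takes 0.05 s, during which the arm holds its last target.

### The job

Take the pull hook from the cork mat, hook it behind the upright pin of the reed block at the far end of its bed, and drag the block towards you past the spring pawl until it is fully home against the toe stop, which you must find by feel; pull it firmly against the stop with about 10 N for a second to seat it, and never load it with more than 16 N. Do not touch the block with the gripper, because its reeds are delicate. Then unhook, lay the hook flat back on the cork mat and let go, leaving the block home, the pawl sprung in behind it and the other things on the bench undisturbed.

Things in the scene. Friction and masses are not known exactly. Their poses are not given: they have to be found in the camera images.
- handle (a point): Centre of the pull hook's boxwood handle, 80 mm long (its x), 22 mm wide (y), 32 mm high (z), lying flat; this point is 16 mm above the underside. Grip it across the 22 mm width. The tool weighs about 0.11 kg.
- hook_mouth (a point): Middle of the hook's inner driving face: 116.5 mm ahead (+x) and 13.5 mm left (+y) of the handle's centre, 12.4 mm lower. When hooked, the pin's far side bears here. The free gap between shank and lip is 20 mm; the lip reaches 9 mm (plus its 3.5 mm round end) back from the cross bar's axis. Axes as the tool's.
- pin (a point): The reed block's upright steel pull pin, 8 mm across, 23 mm tall over the block's top; this point is on its axis, 12 mm above the block's top face. It stands 30 mm from the block's middle towards the far end (+x). Pull it low, within about 10 mm of the block's top, else the block's far end lifts under a firm pull.
- block_front (a point): Centre of the near end face (-x) of the reed block, 12 mm above its underside; this face meets the toe stop. Axes as the block's.
- block: The reed block, 90 mm long (x), 56 mm wide (y), 24 mm high, about 0.5 kg: boxwood with metal reed plates on a steel sole; origin at the centre of its underside. It slides loosely along x in the bed (1.5 mm play each side); mass and friction vary, dragging takes some 2 to 6 N.
- hooktool: The pull hook; origin at the centre of the handle's underside, z up. A 7 mm round steel shank, axis 3.6 mm above the underside, runs in +x to 120 mm from this origin, turns to +y (left) for 27 mm, and ends in a 9 mm lip pointing back to -x.
- pawl (a joint): Spring pawl: a steel finger at the channel's left (+y) side, carried by the stop and pivoted at its far end. 0 rad: sprung in, its tip about 5 mm into the channel, 92 mm from the stop's face. The passing block pushes it out some 0.1 to 0.2 rad, adding a few newtons to the pull long before home; it springs back to about 0 once the block is home.
- mat: Cork mat, fixed, 250 mm (x) by 100 mm (y), 3 mm thick; origin at the centre of its underside. The pull hook lies on it at the start, roughly along its x, and goes back onto it.
- dish: Bystander: blue glass bead dish, 64 mm across, 22 mm high.
- button0: Bystander: bone bass button, 16 mm across, 13 mm high.
- button1: Bystander: bone bass button, as button0.
- button2: Bystander: bone bass button, as button0.
- button3: Bystander: bone bass button, as button0.
- wedge: Bystander: boxwood tuning wedge, 85 mm long, 22 mm wide, up to 14 mm high.
- slider: Bystander: nickel register slider, a flat bar 130 by 16 by 5 mm with a small thumb piece, 17 mm high.
- stop_line (a point): Nearest possible line of the toe stop's face, mid-channel, 12 mm above the bed's floor; +x runs along the channel away from the robot's end. The rigid stop is clamped somewhere 0 to 16 mm further along +x from this line, differently each time and not reported: find it by feel. Axes as the bed's.
- fence: Near end of the bed with the toe stop: a boxwood bar across the channel, 20 mm thick, its top 28 mm above the bench, on a side bar that also carries the pawl. Origin on the bench below stop_line. The fixed bed is a wooden channel 275 mm long, 94 mm wide; floor 4 mm and rails 20 mm above the bench.
Things that resemble listed ones, but are neither listed nor needed, are in the scene too. Leave any orange or red look-alike of the hooktool alone. What is shaped like the block but yellow is not meant.

How it is judged:
On the way, in this order (a step that is already met when the one before it is completed fails the run):
1. the pull hook is lifted clear off the mat (height (world z) of hooktool above 0.02 m and contact force between the fingers and hooktool above 1 N), for 0.2 s.
2. the block is fully home (the pawl has sprung in behind it) and the hook pulls it with more than 7 N while it bears on the stop (value of joint pawl below 0.05 rad and x of block_front in the frame of stop_line below 0.02 m and contact force between hooktool and block above 7 N and contact force between block and fence above 2 N), for 0.3 s.
At the end, for the whole second after the job is handed in: Block home and flat (0.03 rad), its near face within 20 mm of the stop line, the pawl sprung in behind it (below 0.05 rad); the pull hook flat (0.06 rad) and still on the cork mat, handle centre within 50 mm of the mat's centre line and 140 mm along it (value of joint pawl below 0.05 rad and x of block_front in the frame of stop_line below 0.02 m and angle between block's own z axis and vertical below 0.03 rad and x of hooktool in the frame of mat between -0.14 and 0.14 m and y of hooktool in the frame of mat between -0.05 and 0.05 m and height (world z) of hooktool below 0.006 m and angle between hooktool's own z axis and vertical below 0.06 rad and contact force between hooktool and mat above 0.1 N and linear speed of each of hooktool, block below 0.01 m/s); the robot touches nothing.
It fails at once if the hook loads the block with more than 16 N (contact force between hooktool and block above 16 N).
It fails at once if the gripper or arm touches the block (contact force between any of the fingers, the arm and block above 0.3 N).
It fails at once if a bystander is moved by more than 15 mm (distance of any of dish, button0, button1, button2, button3, wedge, slider from where it was at the start of the episode above 0.015 m).
It also fails if it takes over 67 s, if anything falls off the work surface, if the arm or the gripper's body presses on something with over 40 N, if the wrist force passes 120 N, or if a joint passes its speed limit or range.

## Working session

There is one attempt and no reset: what is moved stays moved. The work goes in short steps, Python scripts to look and compute and a tool call to move; the robot and the scene stay as the last step left them, time stands still between calls to the robot, and variables do not carry over. Pictures are saved under pics/ and viewed, and the job is handed in when it is done.

Besides the shell and the picture viewer there is one more tool, called after "Emit:" as name(argument=value, ...) on one line, values as JSON. play_rows: Moves the arm, as the interface text tells. Its arguments: {"type":"object","properties":{"series":{"type":"array"},"squeeze":{"type":"number"}},"required":["series"]}

```bash
mkdir -p pics; python3 - <<'E'
from plant import manip
import cv2,numpy as np
np.set_printoptions(precision=4,suppress=True)
print(manip.state())
for n in("side","top"):
    im=manip.read_camera(n); cv2.imwrite(f"pics/{n}0.png",cv2.cvtColor(im,cv2.COLOR_RGB2BGR)); np.save(f"pics/{n}0.npy",im)
    print(n,manip.calibration(n))
print(manip.tcp_to_tips)
E
```

```text
{'time_s': 0.0, 'joint_positions': array([ 1.2298,  0.3339,  0.0399,  1.4663, -0.0134,  1.3433, -0.0585]), 'qd': array([ 0.0002, -0.0001,  0.0001,  0.0001,  0.0011, -0.001 ,  0.0009]), 'joint_efforts': array([ -0.0008, -65.6357,   1.3348, -40.3807,  -0.0598,   0.0449,
         0.0001]), 'tool_pos': array([ 0.1555, -0.6306,  0.1903]), 'tcp_rot': array([-0.0008,  0.9927,  0.1206, -0.0001]), 'wrist_force': array([-0.156 , -1.1093, -0.0245]), 'ft_torque': array([-0.0077, -0.0367, -0.031 ]), 'opening': 0.08706854385256195}
side {'camera_matrix': array([[451.8901,   0.    , 283.3172],
       [  0.    , 451.8901, 212.3786],
       [  0.    ,   0.    ,   1.    ]]), 'position': array([0.1813, 0.7582, 0.527 ]), 'orientation': array([ 0.0995, -0.1609,  0.8499, -0.4918])}
top {'camera_matrix': array([[405.571 ,   0.    , 274.7938],
       [  0.    , 405.571 , 208.7293],
       [  0.    ,   0.    ,   1.    ]]), 'position': array([0.3004, 0.0013, 1.0081]), 'orientation': array([-0.0552,  0.7069, -0.7017,  0.0694])}
0.008
```

View pics/top0.png

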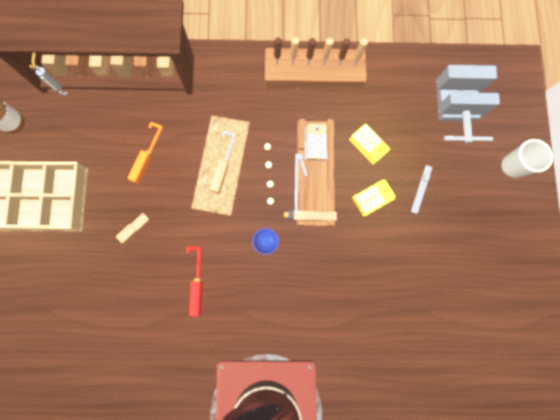

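View pics/side0.png

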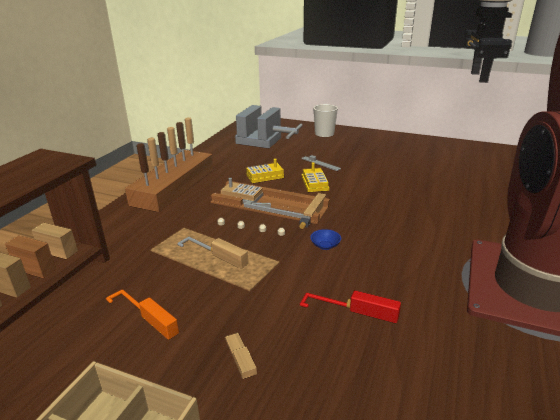

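```bash
cat > h.py <<'E'
import numpy as np,cv2
from scipy.spatial.transform import Rotation as R
from plant import manip
np.set_printoptions(precision=4,suppress=True)
def cal(n):
    c=manip.calibration(n);q=c["orientation"];return np.array(c["camera_matrix"]),np.array(c["position"]),R.from_quat([q[1],q[2],q[3],q[0]]).as_matrix()
def plane(n,uv,z):
    K,p,r=cal(n);uv=np.atleast_2d(uv).astype(float)
    d=(r@np.linalg.inv(K)@np.c_[uv,np.ones(len(uv))].T).T
    return p+d*((z-p[2])/d[:,2])[:,None]
def ray(n,uv):
    K,p,r=cal(n);d=r@np.linalg.inv(K)@np.r_[uv,1.];return p,d/np.linalg.norm(d)
def tri(a,b):
    p,d=ray("top",a);q,e=ray("side",b)
    s=np.linalg.lstsq(np.c_[d,-e],q-p,rcond=None)[0];A=p+d*s[0];B=q+e*s[1];return (A+B)/2,np.linalg.norm(A-B)
def proj(n,P):
    K,p,r=cal(n);c=(r.T@(np.atleast_2d(P)-p).T);u=K@c;return (u[:2]/u[2]).T
E
python3 - <<'E'
from h import *
t=cv2.imread("pics/top0.png");s=cv2.imread("pics/side0.png")
cv2.imwrite("pics/t_a.png",cv2.resize(t[105:235,185:345],None,fx=5,fy=4.6,interpolation=cv2.INTER_CUBIC)[:600] if 0 else cv2.resize(t[110:230,185:345],None,fx=5,fy=5,interpolation=cv2.INTER_CUBIC))
cv2.imwrite("pics/s_a.png",cv2.resize(s[165:285,145:345],None,fx=4,fy=4,interpolation=cv2.INTER_CUBIC))
E
```

```text
(no output)
```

View pics/t_a.png

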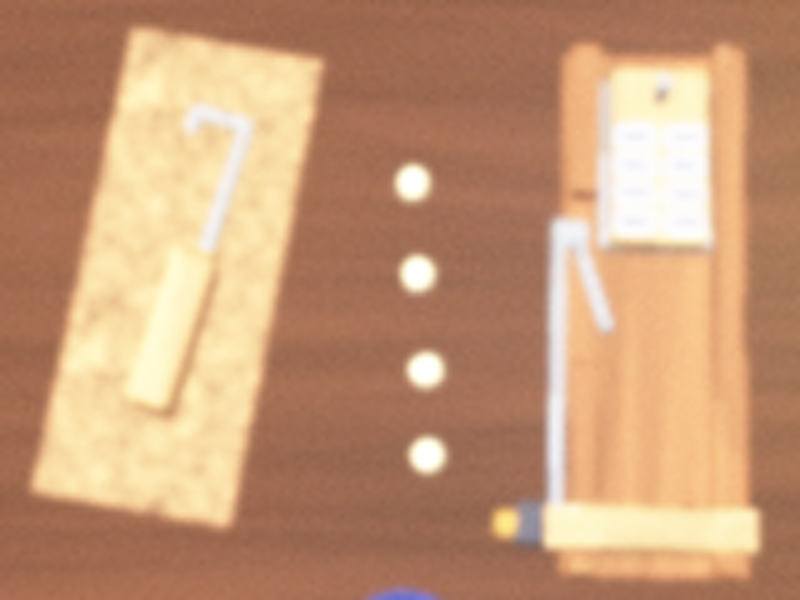

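View pics/s_a.png

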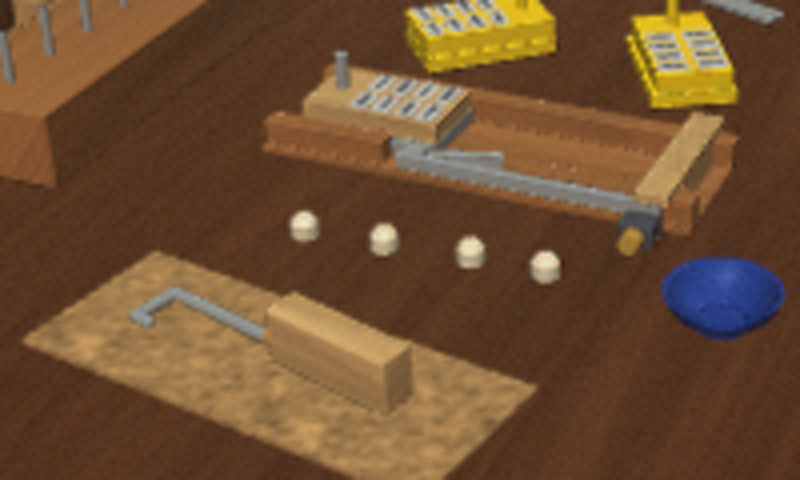

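```bash
python3 - <<'E'
from h import *
T=lambda *a:[((u+.5)/5-.5+185,(v+.5)/5-.5+110) for u,v in a]
S=lambda *a:[((u+.5)/4-.5+145,(v+.5)/4-.5+165) for u,v in a]
print("mat",plane("top",T((130,27),(323,60),(230,528),(32,490)),.003))
h=plane("top",T((175,244),(215,250),(170,413),(127,402)),.035);print("handle",h,h.mean(0))
print("shank",plane("top",T((208,248),(247,122),(190,112),(190,130)),.0066))
print("handle far-left corner tri",tri(T((175,244))[0],S((268,300))[0]), "farright", tri(T((215,250))[0],S((293,292))[0]),"nearright",tri(T((170,413))[0],S((411,345))[0]))
b=plane("top",T((612,68),(710,68),(710,243),(604,243)),.028);print("block top",b,b.mean(0))
print("pin top",plane("top",T((666,80)),.051),tri(T((666,80))[0],S((341,55))[0]),"base",plane("top",T((658,97)),.028))
print("rails near/far corners",plane("top",T((562,45),(747,45),(750,577),(562,577)),.02))
print("fence",plane("top",T((545,507),(758,510),(760,552),(545,550)),.028))
print("pawl",plane("top",T((570,220),(608,330)),.02))
print("buttons",plane("top",T((412,183),(417,273),(425,370),(427,456)),.013))
E
```

```text
mat [[0.7273 0.1509 0.003 ]
 [0.7105 0.0497 0.003 ]
 [0.4622 0.0921 0.003 ]
 [0.4807 0.1917 0.003 ]]
handle [[0.5998 0.12   0.035 ]
 [0.5969 0.1001 0.035 ]
 [0.5138 0.1199 0.035 ]
 [0.5191 0.1411 0.035 ]] [0.5574 0.1203 0.035 ]
shank [[0.6066 0.1066 0.0066]
 [0.6746 0.0882 0.0066]
 [0.6796 0.1178 0.0066]
 [0.6698 0.1175 0.0066]]
handle far-left corner tri (array([0.5969, 0.1189, 0.0392]), np.float64(0.003223329203814412)) farright (array([0.5952, 0.0994, 0.0328]), np.float64(0.004891544365928066)) nearright (array([0.5154, 0.1206, 0.0327]), np.float64(0.002107333305618136))
block top [[ 0.698  -0.0991  0.028 ]
 [ 0.6987 -0.1494  0.028 ]
 [ 0.6057 -0.1478  0.028 ]
 [ 0.6051 -0.0943  0.028 ]] [ 0.6519 -0.1226  0.028 ]
pin top [[ 0.6828 -0.1237  0.051 ]] (array([ 0.6822, -0.1241,  0.05  ]), np.float64(0.0018526450139431893)) base [[ 0.6828 -0.1225  0.028 ]]
rails near/far corners [[ 0.7135 -0.0742  0.02  ]
 [ 0.7148 -0.17    0.02  ]
 [ 0.4373 -0.1659  0.02  ]
 [ 0.4365 -0.0731  0.02  ]]
fence [[ 0.47   -0.0643  0.028 ]
 [ 0.4695 -0.1692  0.028 ]
 [ 0.4486 -0.1697  0.028 ]
 [ 0.4487 -0.0642  0.028 ]]
pawl [[ 0.6195 -0.0779  0.02  ]
 [ 0.5621 -0.0968  0.02  ]]
buttons [[ 0.6405  0.0025  0.013 ]
 [ 0.5927 -0.0004  0.013 ]
 [ 0.5421 -0.0049  0.013 ]
 [ 0.498  -0.0062  0.013 ]]
```

Emit:
play_rows(series=[{"delta_pos": [244, 281, 0], "turn": [0, 0, -0.49], "grip": 1}, {"delta_pos": [244, 281, 0], "turn": [0, 0, -0.49], "grip": 1}, {"delta_pos": [244, 281, 0], "turn": [0, 0, -0.49], "grip": 1}, {"delta_pos": [244, 281, 0], "turn": [0, 0, -0.49], "grip": 1}, {"delta_pos": [244, 281, 0], "turn": [0, 0, -0.49], "grip": 1}, {"delta_pos": [244, 281, 0], "turn": [0, 0, -0.49], "grip": 1}, {"delta_pos": [244, 281, 0], "turn": [0, 0, -0.49], "grip": 1}, {"delta_pos": [401, 751, -60], "turn": [0, 0, -0.49], "grip": 1}, {"delta_pos": [401, 751, -60], "turn": [0, 0, -0.49], "grip": 1}, {"delta_pos": [401, 751, -60], "turn": [0, 0, -0.49], "grip": 1}], squeeze=50)

```text
time_s: 1.1
tool_pos: [0.4324, -0.2277, 0.1736]
tcp_rot: [0.0, 0.992, -0.124, -0.0]
wrist_force: [1.3, -0.4, -0.3]
opening: 0.0872
```

Emit:
play_rows(series=[{"delta_pos": [115, 330, -20], "turn": [0, 0, 0], "grip": 1}, {"delta_pos": [115, 330, -20], "turn": [0, 0, 0], "grip": 1}, {"delta_pos": [115, 330, -20], "turn": [0, 0, 0], "grip": 1}, {"delta_pos": [115, 330, -20], "turn": [0, 0, 0], "grip": 1}, {"delta_pos": [115, 330, -20], "turn": [0, 0, 0], "grip": 1}, {"delta_pos": [115, 330, -20], "turn": [0, 0, 0], "grip": 1}, {"delta_pos": [115, 330, -20], "turn": [0, 0, 0], "grip": 1}, {"delta_pos": [115, 330, -20], "turn": [0, 0, 0], "grip": 1}, {"delta_pos": [115, 330, -20], "turn": [0, 0, 0], "grip": 1}, {"delta_pos": [115, 330, -20], "turn": [0, 0, 0], "grip": 1}])

```text
time_s: 2.1
tool_pos: [0.547, 0.0989, 0.1536]
tcp_rot: [0.0, 0.992, -0.124, -0.0]
wrist_force: [-0.1, -0.4, 0.3]
opening: 0.087
```

```bash
python3 - <<'E'
from h import *
s=manip.state();print(s["time_s"],s["tool_pos"],s["tcp_rot"],s["qd"],s["wrist_force"],s["joint_positions"])
q=s["tcp_rot"];print(2*np.arctan2(q[2],q[1]))
E
```

```text
2.1 [0.547  0.0989 0.1536] [ 0.0004  0.9922 -0.1245 -0.0003] [ 0.0156 -0.0098  0.0061  0.0023 -0.0013 -0.0022 -0.0025] [-0.076  -0.3685  0.3121] [ 0.2422  0.2148 -0.5703  1.7228  0.1225  1.2404 -2.1779]
-0.2496056669981009
```

Emit:
play_rows(series=[{"delta_pos": [10, 21, -30], "turn": [0, 0, 0], "grip": 1}, {"delta_pos": [10, 21, -70], "turn": [0, 0, 0], "grip": 1}, {"delta_pos": [10, 21, -100], "turn": [0, 0, 0], "grip": 1}, {"delta_pos": [10, 21, -120], "turn": [0, 0, 0], "grip": 1}, {"delta_pos": [10, 21, -132], "turn": [0, 0, 0], "grip": 1}, {"delta_pos": [10, 21, -138], "turn": [0, 0, 0], "grip": 1}, {"delta_pos": [10, 21, -140], "turn": [0, 0, 0], "grip": 1}, {"delta_pos": [10, 21, -140], "turn": [0, 0, 0], "grip": 1}, {"delta_pos": [10, 21, -140], "turn": [0, 0, 0], "grip": 0.2}, {"delta_pos": [10, 21, -140], "turn": [0, 0, 0], "grip": 0.0}])

```text
time_s: 3.1
tool_pos: [0.5578, 0.1213, 0.0148]
tcp_rot: [-0.0, 0.992, -0.124, 0.001]
wrist_force: [-0.4, -0.1, 0.3]
opening: 0.0779
```

```bash
python3 - <<'E'
from h import *
im=manip.read_camera("side"); cv2.imwrite("pics/s1.png",cv2.resize(cv2.cvtColor(im,4)[200:320,120:320],None,fx=4,fy=4,interpolation=cv2.INTER_CUBIC))
s=manip.state();print(s["time_s"],s["tool_pos"],s["opening"])
E
```

```text
3.15 [0.5577 0.1214 0.0146] 0.07415329412514897
```

View pics/s1.png

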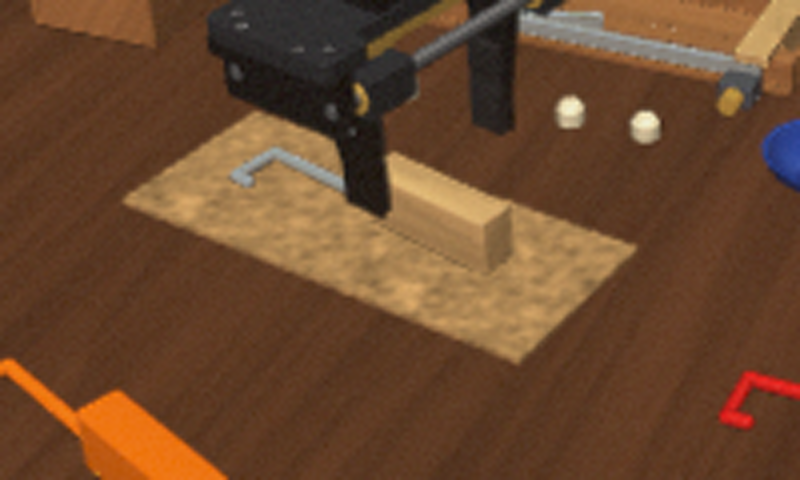

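The fingers straddle the handle, near finger at (365,180) in the crop. Closing.

Emit:
play_rows(series=[{"delta_pos": [0, 0, 0], "turn": [0, 0, 0], "grip": -1}, {"delta_pos": [0, 0, 0], "turn": [0, 0, 0], "grip": -1}, {"delta_pos": [0, 0, 0], "turn": [0, 0, 0], "grip": -1}, {"delta_pos": [0, 0, 0], "turn": [0, 0, 0], "grip": -1}, {"delta_pos": [0, 0, 0], "turn": [0, 0, 0], "grip": -1}, {"delta_pos": [0, 0, 0], "turn": [0, 0, 0], "grip": -1}, {"delta_pos": [0, 0, 0], "turn": [0, 0, 0], "grip": -1}, {"delta_pos": [0, 0, 0], "turn": [0, 0, 0], "grip": -1}, {"delta_pos": [0, 0, 0], "turn": [0, 0, 0], "grip": -1}, {"delta_pos": [0, 0, 0], "turn": [0, 0, 0], "grip": -1}], squeeze=55)

```text
time_s: 4.15
tool_pos: [0.5572, 0.1213, 0.014]
tcp_rot: [-0.0, 0.992, -0.124, 0.0]
wrist_force: [0.1, -0.3, 0.1]
opening: 0.0017
```

```bash
python3 - <<'E'
from h import *
im=manip.read_camera("side"); cv2.imwrite("pics/s2.png",cv2.resize(cv2.cvtColor(im,4)[200:320,120:320],None,fx=4,fy=4,interpolation=cv2.INTER_CUBIC))
im=manip.read_camera("top"); cv2.imwrite("pics/t2.png",cv2.resize(cv2.cvtColor(im,4)[110:230,185:345],None,fx=5,fy=5,interpolation=cv2.INTER_CUBIC))
s=manip.state();print(s["time_s"],s["tool_pos"],s["opening"])
E
```

```text
4.25 [0.5572 0.1213 0.014 ] 0.0008772787767243513
```

View pics/s2.png

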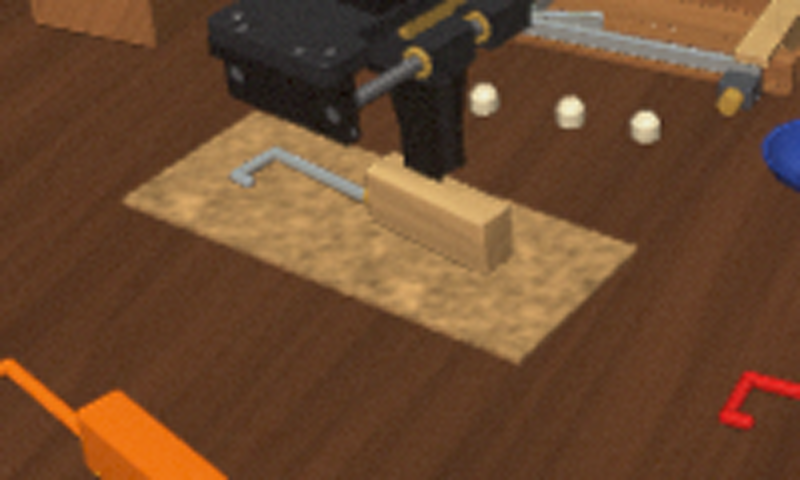

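View pics/t2.png

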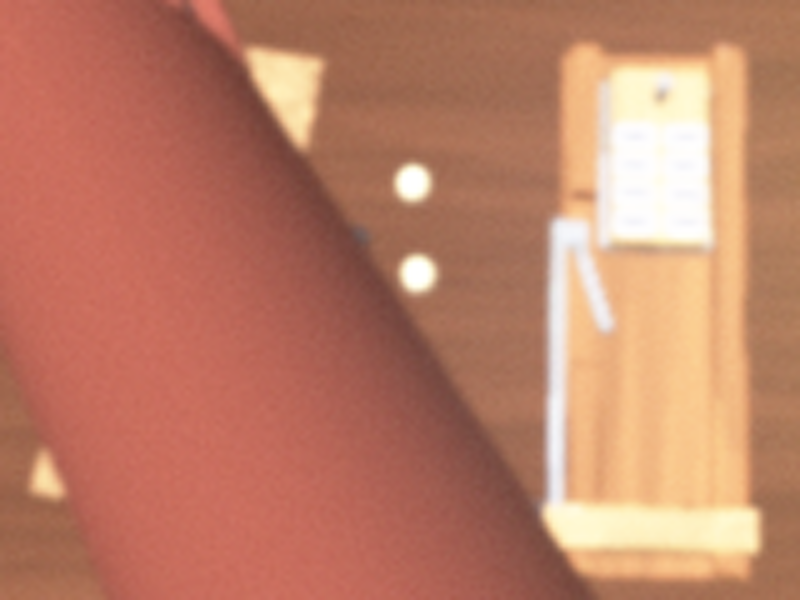

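```bash
python3 - <<'E'
from h import *
def S2(p): return [(p[0]+.5)*4-.5-480,(p[1]+.5)*4-.5-800] if 0 else [((p[0]-120)+.5)*4-.5,((p[1]-200)+.5)*4-.5]
for P in [(0.5572,.1213,.014),(.5572,.1213,.006),(.5574,.1203,.035),(.5998,.12,.035),(.5138,.1199,.035),(.7273,.1509,.003),(.4622,.0921,.003)]:
    print(P,S2(proj("side",P)[0]))
S=lambda u,v:((u+.5)/4-.5+120,(v+.5)/4-.5+200)
print("side rays: handle top corners z.035",plane("side",[S(370,163),S(512,208),S(487,230),S(403,155)],.035))
print("mat corners",plane("side",[S(258,112),S(125,200),S(520,362),S(637,246)],.003))
print("handle bottom near corner",plane("side",[S(490,272)],.003), "shank tip",plane("side",[S(278,155),S(236,178)],.0066))
E
```

```text
(0.5572, 0.1213, 0.014) [np.float64(437.67470955085184), np.float64(220.38364559917466)]
(0.5572, 0.1213, 0.006) [np.float64(438.8148210629878), np.float64(233.67337251550816)]
(0.5574, 0.1203, 0.035) [np.float64(435.2317800533707), np.float64(183.76865343424083)]
(0.5998, 0.12, 0.035) [np.float64(359.37002447877796), np.float64(166.33347345844913)]
(0.5138, 0.1199, 0.035) [np.float64(516.4623785140263), np.float64(201.50443003683347)]
(0.7273, 0.1509, 0.003) [np.float64(117.35596421217906), np.float64(200.70713886189571)]
(0.4622, 0.0921, 0.003) [np.float64(639.071486092751), np.float64(246.61197422376154)]
side rays: handle top corners z.035 [[0.5964 0.1155 0.035 ]
 [0.5134 0.1256 0.035 ]
 [0.5165 0.146  0.035 ]
 [0.5845 0.1032 0.035 ]]
mat corners [[0.7072 0.0507 0.003 ]
 [0.724  0.149  0.003 ]
 [0.479  0.1925 0.003 ]
 [0.4633 0.092  0.003 ]]
handle bottom near corner [[0.5215 0.137  0.003 ]] shank tip [[0.6698 0.089  0.0066]
 [0.6784 0.1157 0.0066]]
```

```bash
python3 - <<'E'
from h import *
def S2(p): return [((p[0]-120)+.5)*4-.5,((p[1]-200)+.5)*4-.5]
yd=np.array([np.sin(.25),np.cos(.25),0])
for z in (.006,.035,.05):
  for d in (.037,.052,-.037,-.052,.0):
    print(z,d,S2(proj("side",np.array([.5577,.1213,z])+d*yd)[0]))
S=lambda u,v:((u+.5)/4-.5+120,(v+.5)/4-.5+200)
print(plane("side",[S(372,215),S(495,132)],.006))
print(plane("side",[S(372,215),S(495,132)],.036))
E
python3 - <<'E'
import sys;sys.path.insert(0,'.')
from h import *
im=manip.read_camera("side"); cv2.imwrite("pics/s3.png",cv2.resize(cv2.cvtColor(im,4)[150:280,150:310],None,fx=4.6,fy=4.6,interpolation=cv2.INTER_CUBIC))
E
```

```text
0.006 0.037 [np.float64(386.04532166420483), np.float64(270.21253242314333)]
0.006 0.052 [np.float64(364.1269675822548), np.float64(285.74170131582514)]
0.006 -0.037 [np.float64(486.8737781390272), np.float64(198.7755018901163)]
0.006 -0.052 [np.float64(505.9473125336731), np.float64(185.2618896960896)]
0.006 0.0 [np.float64(437.91578207572377), np.float64(233.46227566298808)]
0.035 0.037 [np.float64(380.8477324537513), np.float64(220.6172823579176)]
0.035 0.052 [np.float64(358.4905958683737), np.float64(235.79592892984715)]
0.035 -0.037 [np.float64(483.5762140261527), np.float64(150.87314009247484)]
0.035 -0.052 [np.float64(502.9873132190892), np.float64(137.69460924184)]
0.035 0.0 [np.float64(433.71993548153205), np.float64(184.721429587447)]
0.05 0.037 [np.float64(378.08992402353624), np.float64(194.3023518794904)]
0.05 0.052 [np.float64(355.4990295728005), np.float64(209.28666075857188)]
0.05 -0.037 [np.float64(481.82907946790897), np.float64(125.4932327264886)]
0.05 -0.052 [np.float64(501.4194584720326), np.float64(112.49913500732953)]
0.05 0.0 [np.float64(431.4953042652435), np.float64(158.8791102238023)]
[[0.5962 0.119  0.006 ]
 [0.5728 0.0268 0.006 ]]
[[0.5723 0.1558 0.036 ]
 [0.5503 0.0689 0.036 ]]
```

View pics/s3.png

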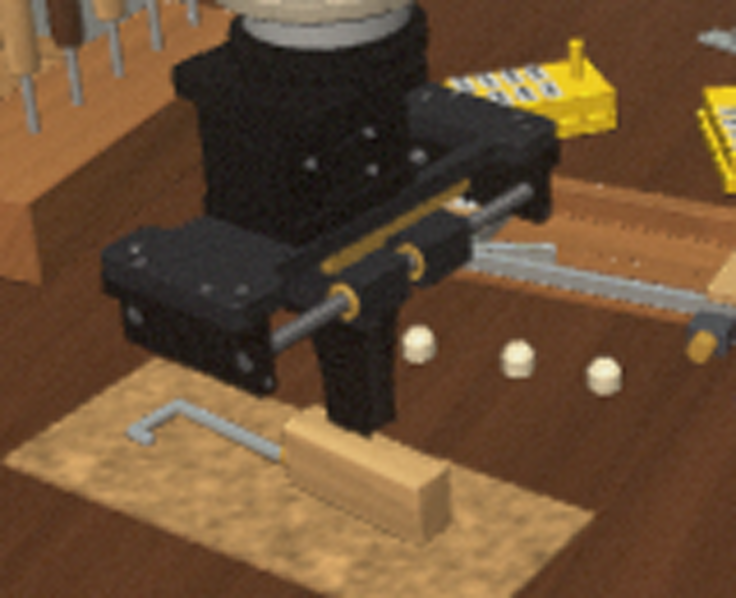

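```bash
python3 - <<'E'
from h import *
print(manip.state())
yd=np.array([np.sin(.242),-np.cos(.242),0])
for z in (.182,.212):
  for d in (-.05,0,.05): print(z,d,proj("side",np.array([.1555,-.6306,z])+d*yd))
s=cv2.imread("pics/side0.png");cv2.imwrite("pics/s0b.png",cv2.resize(s[0:110,440:560],None,fx=5,fy=5,interpolation=cv2.INTER_CUBIC))
E
```

```text
{'time_s': 4.3, 'joint_positions': array([ 0.1692,  0.3894, -0.5506,  1.8295,  0.24  ,  0.9891, -2.3001]), 'qd': array([-0.0014,  0.0002, -0.0009,  0.0005, -0.0007,  0.0006,  0.001 ]), 'joint_efforts': array([ -0.0012, -58.2905,  -7.172 , -33.7688,   0.0336,  -0.0793,
        -0.0001]), 'tool_pos': array([0.5572, 0.1213, 0.0139]), 'tcp_rot': array([-0.    ,  0.9923, -0.1238, -0.    ]), 'wrist_force': array([-0.7047,  0.339 , -0.0639]), 'ft_torque': array([0.0061, 0.0285, 0.0494]), 'opening': 0.0004589205108553641}
0.182 -0.05 [[479.4488  96.7129]]
0.182 0 [[475.3043  91.8873]]
0.182 0.05 [[471.429   87.3753]]
0.212 -0.05 [[481.7203  85.6694]]
0.212 0 [[477.4498  81.1621]]
0.212 0.05 [[473.4599  76.9509]]
```

View pics/s0b.png

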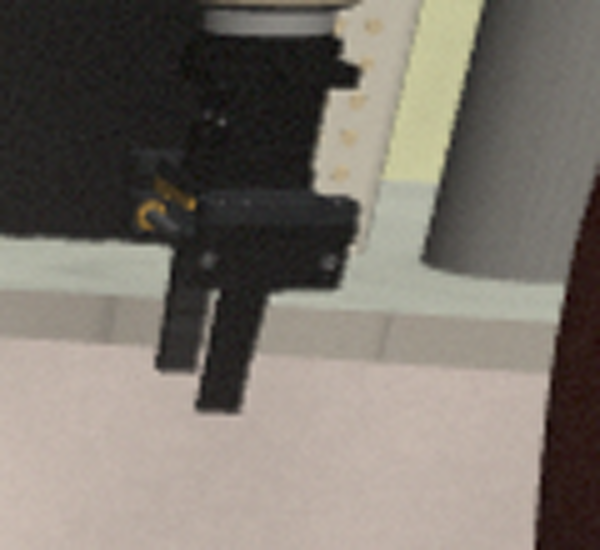

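The picture shows the closed fingertips over the handle's top at crop (358,432), about z=0.037. The reported TCP would put them at 0.006. The start picture shows the same offset of about 33 mm, so I'll descend further and verify.

Emit:
play_rows(series=[{"delta_pos": [0, 0, 4], "turn": [0, 0, 0], "grip": 0.3}, {"delta_pos": [0, 0, 4], "turn": [0, 0, 0], "grip": 0.3}, {"delta_pos": [0, 0, 4], "turn": [0, 0, 0], "grip": 0.3}, {"delta_pos": [0, 0, 4], "turn": [0, 0, 0], "grip": 0.3}, {"delta_pos": [0, 0, 4], "turn": [0, 0, 0], "grip": 0.3}, {"delta_pos": [0, 0, 4], "turn": [0, 0, 0], "grip": 0.3}, {"delta_pos": [0, 0, 0], "turn": [0, 0, 0], "grip": 0.3}, {"delta_pos": [0, 0, -8], "turn": [0, 0, 0], "grip": 0.3}, {"delta_pos": [0, 0, -16], "turn": [0, 0, 0], "grip": 0.3}, {"delta_pos": [0, 0, -22], "turn": [0, 0, 0], "grip": 0.3}])

```text
time_s: 5.3
tool_pos: [0.5566, 0.1211, -0.0093]
tcp_rot: [0.0, 0.992, -0.124, -0.001]
wrist_force: [-0.5, -0.6, 0.4]
opening: 0.0563
```

```bash
python3 - <<'E'
from h import *
im=manip.read_camera("side"); cv2.imwrite("pics/s4.png",cv2.resize(cv2.cvtColor(im,4)[200:320,120:320],None,fx=4,fy=4,interpolation=cv2.INTER_CUBIC))
s=manip.state();print(s["time_s"],s["tool_pos"],s["opening"],s["wrist_force"])
E
```

```text
5.35 [ 0.5561  0.121  -0.0101] 0.055901216254757975 [-1.5958 -0.1145 -0.6404]
```

View pics/s4.png

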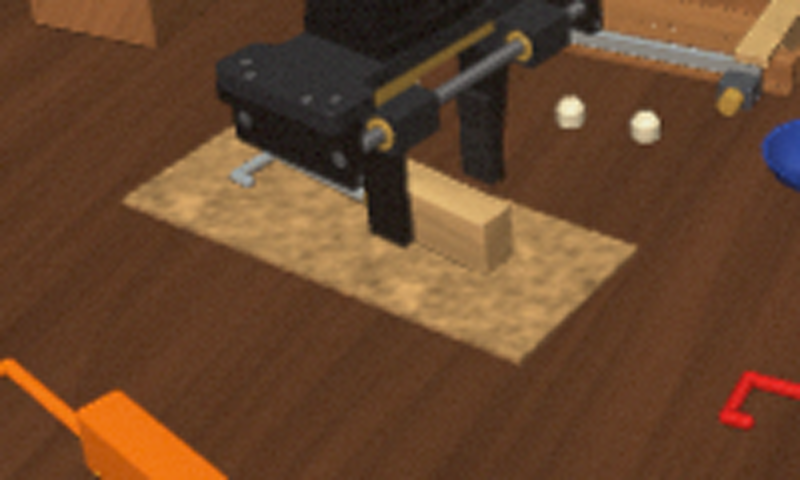

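Emit:
play_rows(series=[{"delta_pos": [0, 0, -5], "turn": [0, 0, 0], "grip": 0.3}, {"delta_pos": [0, 0, -11], "turn": [0, 0, 0], "grip": -0.2}, {"delta_pos": [0, 0, -11], "turn": [0, 0, 0], "grip": -1}, {"delta_pos": [0, 0, -11], "turn": [0, 0, 0], "grip": -1}, {"delta_pos": [0, 0, -11], "turn": [0, 0, 0], "grip": -1}, {"delta_pos": [0, 0, -11], "turn": [0, 0, 0], "grip": -1}, {"delta_pos": [0, 0, -11], "turn": [0, 0, 0], "grip": -1}, {"delta_pos": [0, 0, -11], "turn": [0, 0, 0], "grip": -1}, {"delta_pos": [0, 0, -11], "turn": [0, 0, 0], "grip": -1}, {"delta_pos": [0, 0, -11], "turn": [0, 0, 0], "grip": -1}], squeeze=55)

```text
time_s: 6.35
tool_pos: [0.5574, 0.1213, -0.0188]
tcp_rot: [-0.0, 0.992, -0.124, 0.0]
wrist_force: [-0.2, -0.2, 4.4]
opening: 0.0214
```

```bash
python3 - <<'E'
from h import *
im=manip.read_camera("side"); cv2.imwrite("pics/s5.png",cv2.resize(cv2.cvtColor(im,4)[200:320,120:320],None,fx=4,fy=4,interpolation=cv2.INTER_CUBIC))
s=manip.state();print(s["time_s"],s["tool_pos"],s["tcp_rot"],s["opening"],s["wrist_force"])
E
```

```text
6.4 [ 0.5574  0.1213 -0.0188] [-0.0001  0.9923 -0.1238  0.0002] 0.02121285740142433 [-0.1674  0.1432  3.7671]
```

View pics/s5.png

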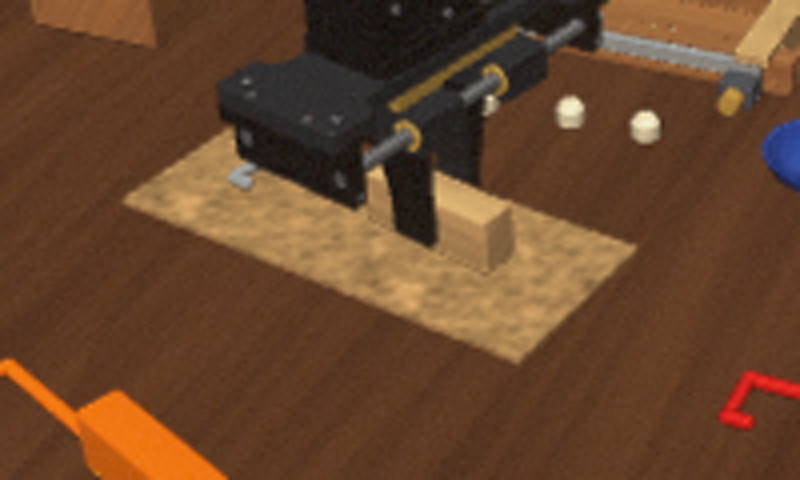

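Gripped at 21 mm opening, with the tips near the mat at (435,245). The upward reaction fits a 30 mm z offset. Lifting and carrying it over.

Emit:
play_rows(series=[{"delta_pos": [0, 0, 15], "turn": [0, 0, 0], "grip": -1}, {"delta_pos": [0, 0, 40], "turn": [0, 0, 0], "grip": -1}, {"delta_pos": [0, 0, 72], "turn": [0, 0, 0], "grip": -1}, {"delta_pos": [3, -30, 72], "turn": [0, 0, 0.05], "grip": -1}, {"delta_pos": [6, -70, 72], "turn": [0, 0, 0.1], "grip": -1}, {"delta_pos": [9, -115, 72], "turn": [0, 0, 0.15], "grip": -1}, {"delta_pos": [12, -160, 72], "turn": [0, 0, 0.2], "grip": -1}, {"delta_pos": [16, -205, 72], "turn": [0, 0, 0.24], "grip": -1}, {"delta_pos": [19, -240, 72], "turn": [0, 0, 0.24], "grip": -1}, {"delta_pos": [19, -258, 72], "turn": [0, 0, 0.24], "grip": -1}])

```text
time_s: 7.4
tool_pos: [0.5758, -0.1413, 0.0536]
tcp_rot: [0.001, 1.0, -0.006, -0.0]
wrist_force: [-0.8, -0.4, -1.7]
opening: 0.022
```

Emit:
play_rows(series=[{"delta_pos": [0, 0, 0], "turn": [0, 0, 0], "grip": -1}, {"delta_pos": [0, 0, 0], "turn": [0, 0, 0], "grip": -1}, {"delta_pos": [0, 0, 0], "turn": [0, 0, 0], "grip": -1}, {"delta_pos": [0, 0, 0], "turn": [0, 0, 0], "grip": -1}, {"delta_pos": [0, 0, 0], "turn": [0, 0, 0], "grip": -1}, {"delta_pos": [0, 0, 0], "turn": [0, 0, 0], "grip": -1}, {"delta_pos": [0, 0, 0], "turn": [0, 0, 0], "grip": -1}, {"delta_pos": [0, 0, 0], "turn": [0, 0, 0], "grip": -1}, {"delta_pos": [0, 0, 0], "turn": [0, 0, 0], "grip": -1}, {"delta_pos": [0, 0, 0], "turn": [0, 0, 0], "grip": -1}])

```text
time_s: 8.4
tool_pos: [0.5762, -0.1368, 0.0529]
tcp_rot: [-0.0, 1.0, -0.004, -0.0]
wrist_force: [-0.2, -0.2, -0.8]
opening: 0.0218
```

```bash
python3 - <<'E'
from h import *
im=manip.read_camera("side"); cv2.imwrite("pics/s6.png",cv2.resize(cv2.cvtColor(im,4)[130:250,170:370],None,fx=4,fy=4,interpolation=cv2.INTER_CUBIC))
im=manip.read_camera("top"); cv2.imwrite("pics/t6.png",cv2.resize(cv2.cvtColor(im,4)[100:220,240:400],None,fx=5,fy=5,interpolation=cv2.INTER_CUBIC))
s=manip.state();print(s["time_s"],s["tool_pos"],s["tcp_rot"],s["opening"],s["wrist_force"],s["ft_torque"])
E
```

```text
8.5 [ 0.5762 -0.1367  0.0529] [-0.      1.     -0.0041 -0.    ] 0.02186713753992714 [-0.1305 -0.5335 -1.6979] [ 0.0843  0.0416 -0.    ]
```

View pics/s6.png

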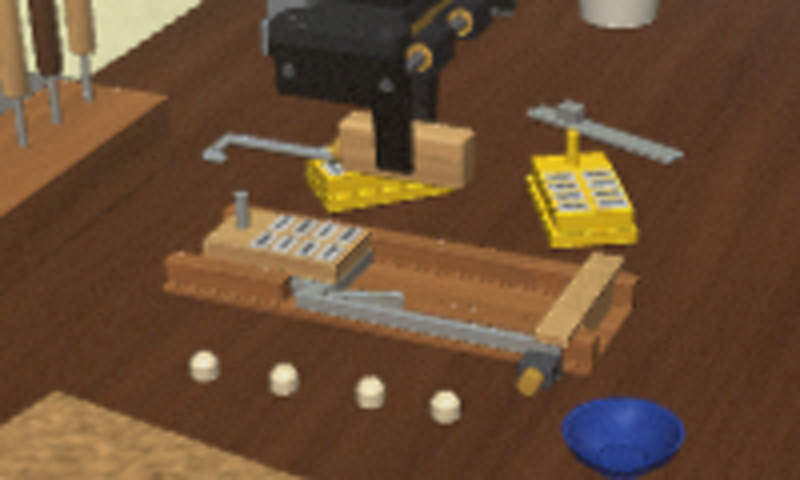

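View pics/t6.png

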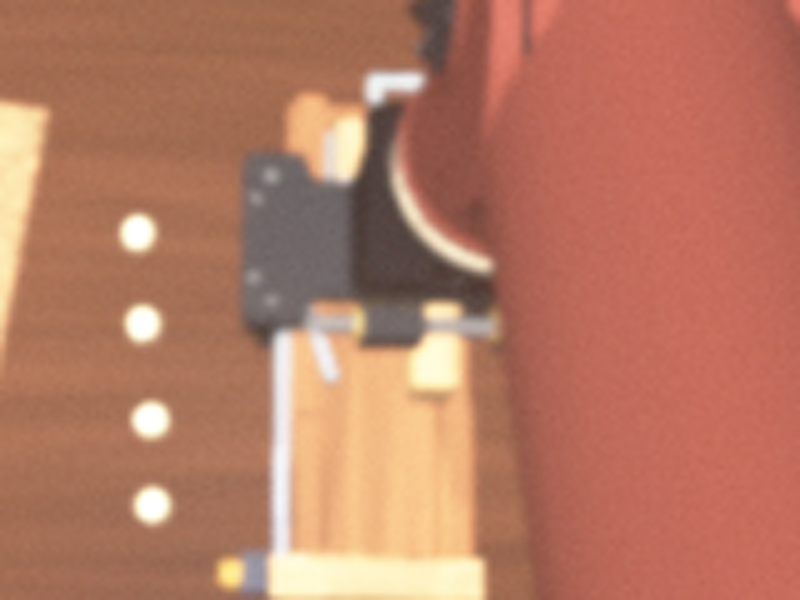

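```bash
python3 - <<'E'
from h import *
T=lambda u,v:((u+.5)/5-.5+240,(v+.5)/5-.5+100)
S=lambda u,v:((u+.5)/4-.5+170,(v+.5)/4-.5+130)
print("lip corner",tri(T(371,78),S(206,154)))
print("lip end",tri(T(373,102),S(222,157)))
zs=.0529+.0218+.0036
print("top on plane",plane("top",[T(371,78),T(373,102),T(400,80)],zs))
print("side on plane: lipcorner, crossbar corner, shank at handle",plane("side",[S(206,154),S(226,140),S(335,154)],zs))
print("expected lip corner",.5762+.120,-.1367+.027,zs)
print("expected proj side, shank corner, shank at handle, lip", [((p-[170,130]+.5)*4-.5) for p in proj("side",[[.6962,-.1367,zs],[.6162,-.1367,zs],[.6962,-.1097,zs]])])
print("expected proj top lip", [((p-[240,100]+.5)*5-.5) for p in proj("top",[[.6962,-.1097,zs],[.6872,-.1097,zs]])])
print("pin top side", plane("side",[S(241,195)],.051), plane("side",[S(243,225)],.028))
E
```

```text
lip corner (array([ 0.6964, -0.1107,  0.0809]), np.float64(0.0017572291791966251))
lip end (array([ 0.6852, -0.1114,  0.0801]), np.float64(0.0002805809472136854))
top on plane [[ 0.6984 -0.1107  0.0783]
 [ 0.6861 -0.1116  0.0783]
 [ 0.6976 -0.1249  0.0783]]
side on plane: lipcorner, crossbar corner, shank at handle [[ 0.6983 -0.1154  0.0783]
 [ 0.6968 -0.1383  0.0783]
 [ 0.6249 -0.1427  0.0783]]
expected lip corner 0.6962 -0.10969999999999999 0.07830000000000001
expected proj side, shank corner, shank at handle, lip [array([225.6836, 141.1152]), array([343.9264, 159.9559]), array([204.4734, 158.1458])]
expected proj top lip [array([368.9414,  82.2837]), array([369.1478,  99.776 ])]
pin top side [[ 0.68  -0.122  0.051]] [[ 0.6827 -0.1264  0.028 ]]
```

Both views put the lip corner within 2 mm of prediction, at (371,78) top and (206,154) side. The hook is level and the pin is centred in the gap. Lowering.

Emit:
play_rows(series=[{"delta_pos": [0, 0, -6], "turn": [0, 0, 0], "grip": -1}, {"delta_pos": [0, 0, -12], "turn": [0, 0, 0], "grip": -1}, {"delta_pos": [0, 0, -18], "turn": [0, 0, 0], "grip": -1}, {"delta_pos": [0, 0, -24], "turn": [0, 0, 0], "grip": -1}, {"delta_pos": [0, 0, -30], "turn": [0, 0, 0], "grip": -1}, {"delta_pos": [0, 0, -35], "turn": [0, 0, 0], "grip": -1}, {"delta_pos": [0, 0, -39], "turn": [0, 0, 0], "grip": -1}, {"delta_pos": [0, 0, -42], "turn": [0, 0, 0], "grip": -1}, {"delta_pos": [0, 0, -44], "turn": [0, 0, 0], "grip": -1}, {"delta_pos": [0, 0, -44], "turn": [0, 0, 0], "grip": -1}])

```text
time_s: 9.5
tool_pos: [0.5761, -0.1367, 0.0088]
tcp_rot: [-0.0, 1.0, -0.004, -0.0]
wrist_force: [0.0, -0.5, -0.7]
opening: 0.0218
```

```bash
python3 - <<'E'
from h import *
im=manip.read_camera("side"); cv2.imwrite("pics/s7.png",cv2.resize(cv2.cvtColor(im,4)[150:230,190:320],None,fx=6,fy=6,interpolation=cv2.INTER_CUBIC))
s=manip.state();print(s["time_s"],s["tool_pos"],s["tcp_rot"],s["opening"],s["wrist_force"],s["ft_torque"])
E
```

```text
9.55 [ 0.5762 -0.1367  0.009 ] [-0.      1.     -0.0041 -0.    ] 0.021331171932648364 [-0.2288 -0.9535 -0.2151] [-0.0024  0.0208  0.0124]
```

View pics/s7.png

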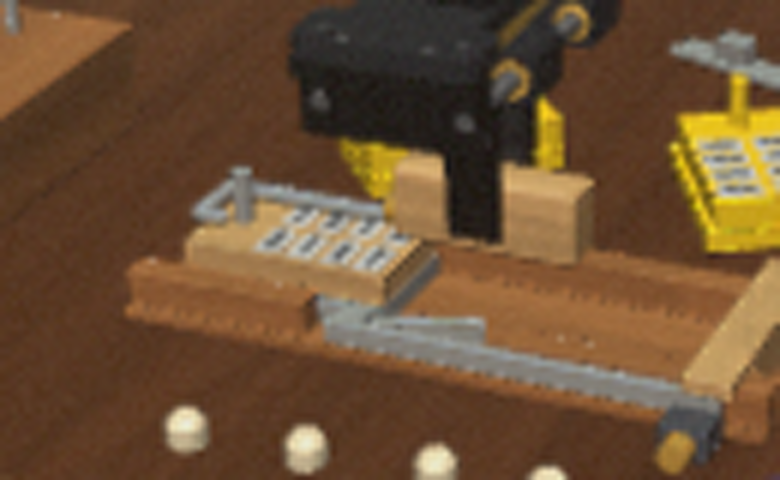

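Pin at (243,190) stands inside the hook, and nothing is touching. First slow pull.

Emit:
play_rows(series=[{"delta_pos": [-2, 0, 0], "turn": [0, 0, 0], "grip": -1}, {"delta_pos": [-4, 0, 0], "turn": [0, 0, 0], "grip": -1}, {"delta_pos": [-5, 0, 0], "turn": [0, 0, 0], "grip": -1}, {"delta_pos": [-6, 0, 0], "turn": [0, 0, 0], "grip": -1}, {"delta_pos": [-7, 0, 0], "turn": [0, 0, 0], "grip": -1}, {"delta_pos": [-8, 0, 0], "turn": [0, 0, 0], "grip": -1}, {"delta_pos": [-9, 0, 0], "turn": [0, 0, 0], "grip": -1}, {"delta_pos": [-10, 0, 0], "turn": [0, 0, 0], "grip": -1}, {"delta_pos": [-12, 0, 0], "turn": [0, 0, 0], "grip": -1}, {"delta_pos": [-14, 0, 0], "turn": [0, 0, 0], "grip": -1}], squeeze=60)

```text
time_s: 10.55
tool_pos: [0.5623, -0.1367, 0.009]
tcp_rot: [-0.0, 1.0, -0.004, 0.0]
wrist_force: [3.2, 0.2, -1.1]
opening: 0.0214
```

```bash
python3 - <<'E'
from h import *
s=manip.state();print(s["time_s"],s["tool_pos"],s["tcp_rot"],s["opening"],s["wrist_force"],s["ft_torque"])
E
```

```text
10.55 [ 0.5623 -0.1367  0.009 ] [-0.      1.     -0.0041  0.0002] 0.021369170305576862 [ 3.2463  0.236  -1.147 ] [-0.0094 -0.592   0.0074]
```

Emit:
play_rows(series=[{"delta_pos": [-3, 0, 0], "turn": [0, 0, 0], "grip": -1}, {"delta_pos": [-7, 0, 0], "turn": [0, 0, 0], "grip": -1}, {"delta_pos": [-11, 0, 0], "turn": [0, 0, 0], "grip": -1}, {"delta_pos": [-15, 0, 0], "turn": [0, 0, 0], "grip": -1}, {"delta_pos": [-19, 0, 0], "turn": [0, 0, 0], "grip": -1}, {"delta_pos": [-23, 0, 0], "turn": [0, 0, 0], "grip": -1}, {"delta_pos": [-27, 0, 0], "turn": [0, 0, 0], "grip": -1}, {"delta_pos": [-31, 0, 0], "turn": [0, 0, 0], "grip": -1}, {"delta_pos": [-35, 0, 0], "turn": [0, 0, 0], "grip": -1}, {"delta_pos": [-39, 0, 0], "turn": [0, 0, 0], "grip": -1}])

```text
time_s: 11.55
tool_pos: [0.5231, -0.1367, 0.009]
tcp_rot: [-0.0, 1.0, -0.004, 0.0]
wrist_force: [4.9, 0.9, -1.6]
opening: 0.0216
```

```bash
python3 - <<'E'
from h import *
im=manip.read_camera("side"); cv2.imwrite("pics/s8.png",cv2.resize(cv2.cvtColor(im,4)[150:230,190:320],None,fx=6,fy=6,interpolation=cv2.INTER_CUBIC))
s=manip.state();print(s["time_s"],s["tool_pos"],s["tcp_rot"],s["opening"],s["wrist_force"],s["ft_torque"])
E
```

```text
11.6 [ 0.5223 -0.1367  0.0089] [-0.      1.     -0.0041 -0.0002] 0.021342667945980106 [ 3.1261  0.4963 -0.8765] [ 0.1064 -0.7715 -0.02  ]
```

View pics/s8.png

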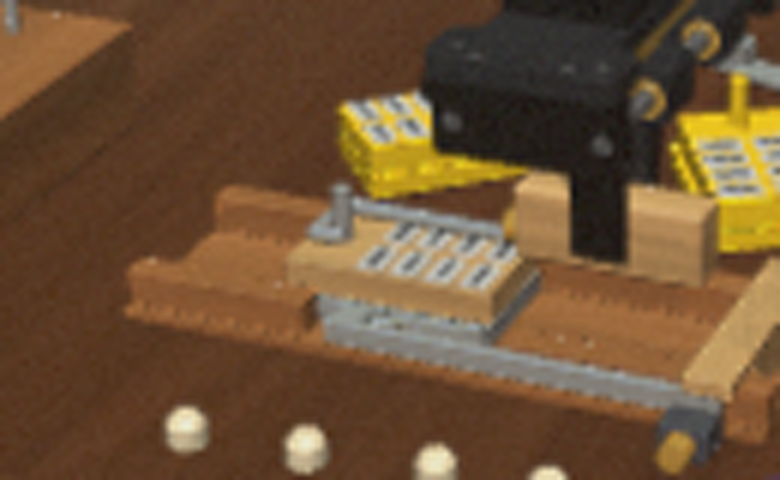

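Emit:
play_rows(series=[{"delta_pos": [-3, 0, 0], "turn": [0, 0, 0], "grip": -1}, {"delta_pos": [-7, 0, 0], "turn": [0, 0, 0], "grip": -1}, {"delta_pos": [-11, 0, 0], "turn": [0, 0, 0], "grip": -1}, {"delta_pos": [-15, 0, 0], "turn": [0, 0, 0], "grip": -1}, {"delta_pos": [-19, 0, 0], "turn": [0, 0, 0], "grip": -1}, {"delta_pos": [-23, 0, 0], "turn": [0, 0, 0], "grip": -1}, {"delta_pos": [-27, 0, 0], "turn": [0, 0, 0], "grip": -1}, {"delta_pos": [-31, 0, 0], "turn": [0, 0, 0], "grip": -1}, {"delta_pos": [-35, 0, 0], "turn": [0, 0, 0], "grip": -1}, {"delta_pos": [-39, 0, 0], "turn": [0, 0, 0], "grip": -1}])

```text
time_s: 12.6
tool_pos: [0.4839, -0.1368, 0.009]
tcp_rot: [0.0, 1.0, -0.004, 0.0]
wrist_force: [3.8, -1.1, -2.0]
opening: 0.0215
```

Emit:
play_rows(series=[{"delta_pos": [-3, 0, 0], "turn": [0, 0, 0], "grip": -1}, {"delta_pos": [-6, 0, 0], "turn": [0, 0, 0], "grip": -1}, {"delta_pos": [-9, 0, 0], "turn": [0, 0, 0], "grip": -1}, {"delta_pos": [-12, 0, 0], "turn": [0, 0, 0], "grip": -1}, {"delta_pos": [-15, 0, 0], "turn": [0, 0, 0], "grip": -1}, {"delta_pos": [-18, 0, 0], "turn": [0, 0, 0], "grip": -1}, {"delta_pos": [-21, 0, 0], "turn": [0, 0, 0], "grip": -1}, {"delta_pos": [-24, 0, 0], "turn": [0, 0, 0], "grip": -1}, {"delta_pos": [-27, 0, 0], "turn": [0, 0, 0], "grip": -1}, {"delta_pos": [-29, 0, 0], "turn": [0, 0, 0], "grip": -1}])

```text
time_s: 13.6
tool_pos: [0.4549, -0.1367, 0.009]
tcp_rot: [-0.0, 1.0, -0.004, 0.0]
wrist_force: [5.0, 0.3, -1.4]
opening: 0.0215
```

```bash
python3 - <<'E'
from h import *
im=manip.read_camera("side"); cv2.imwrite("pics/s9.png",cv2.resize(cv2.cvtColor(im,4)[150:230,220:350],None,fx=6,fy=6,interpolation=cv2.INTER_CUBIC))
s=manip.state();print(s["time_s"],s["tool_pos"],s["tcp_rot"],s["opening"],s["wrist_force"],s["ft_torque"])
S=lambda u,v:((u+.5)/6-.5+220,(v+.5)/6-.5+150)
np.save("pics/_.npy",im)
E
```

```text
13.65 [ 0.4547 -0.1367  0.0089] [-0.      1.     -0.0041 -0.0001] 0.021749568022470654 [ 3.8566 -0.1558 -1.68  ] [-0.025  -0.7957  0.0167]
```

View pics/s9.png

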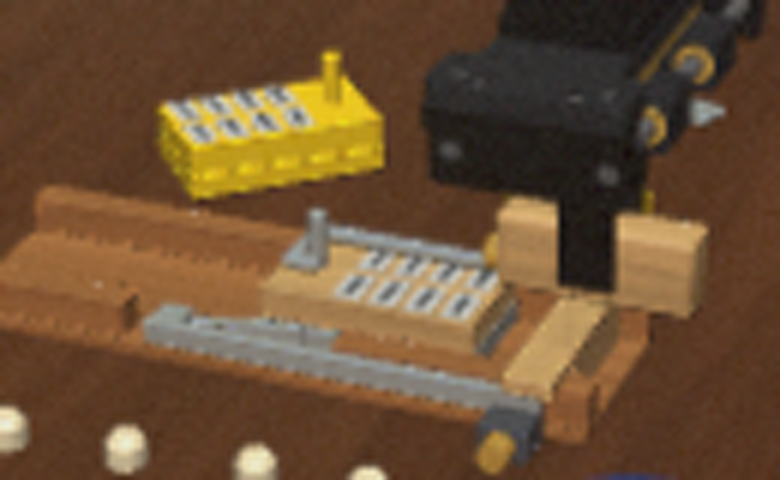

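About 20 mm of gap is left between the block front at (490,330) and the toe stop at (530,350).

Emit:
play_rows(series=[{"delta_pos": [-2, 0, 0], "turn": [0, 0, 0], "grip": -1}, {"delta_pos": [-4, 0, 0], "turn": [0, 0, 0], "grip": -1}, {"delta_pos": [-6, 0, 0], "turn": [0, 0, 0], "grip": -1}, {"delta_pos": [-8, 0, 0], "turn": [0, 0, 0], "grip": -1}, {"delta_pos": [-10, 0, 0], "turn": [0, 0, 0], "grip": -1}, {"delta_pos": [-12, 0, 0], "turn": [0, 0, 0], "grip": -1}, {"delta_pos": [-13, 0, 0], "turn": [0, 0, 0], "grip": -1}, {"delta_pos": [-14, 0, 0], "turn": [0, 0, 0], "grip": -1}, {"delta_pos": [-14.5, 0, 0], "turn": [0, 0, 0], "grip": -1}, {"delta_pos": [-15, 0, 0], "turn": [0, 0, 0], "grip": -1}])

```text
time_s: 14.65
tool_pos: [0.4402, -0.1367, 0.009]
tcp_rot: [-0.0, 1.0, -0.004, 0.0]
wrist_force: [4.5, 1.4, -1.3]
opening: 0.0213
```

```bash
python3 - <<'E'
from h import *
im=manip.read_camera("side"); cv2.imwrite("pics/s10.png",cv2.resize(cv2.cvtColor(im,4)[150:230,220:350],None,fx=6,fy=6,interpolation=cv2.INTER_CUBIC))
s=manip.state();print(s["time_s"],s["tool_pos"],s["tcp_rot"],s["opening"],s["wrist_force"],s["ft_torque"])
E
```

```text
14.7 [ 0.4402 -0.1367  0.009 ] [-0.      1.     -0.0041  0.    ] 0.021432205298712582 [ 4.7236  0.4956 -1.5662] [ 0.1423 -1.069  -0.0203]
```

View pics/s10.png

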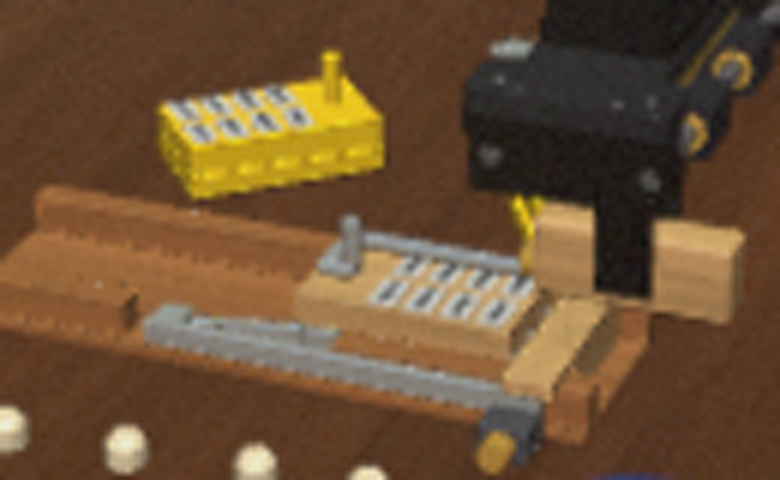

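```bash
python3 - <<'E'
from h import *
im=cv2.imread("pics/s10.png")
im=cv2.resize(im[260:410,470:640],None,fx=4,fy=4,interpolation=cv2.INTER_CUBIC);cv2.imwrite("pics/s10b.png",im)
E
```

```text
(no output)
```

View pics/s10b.png

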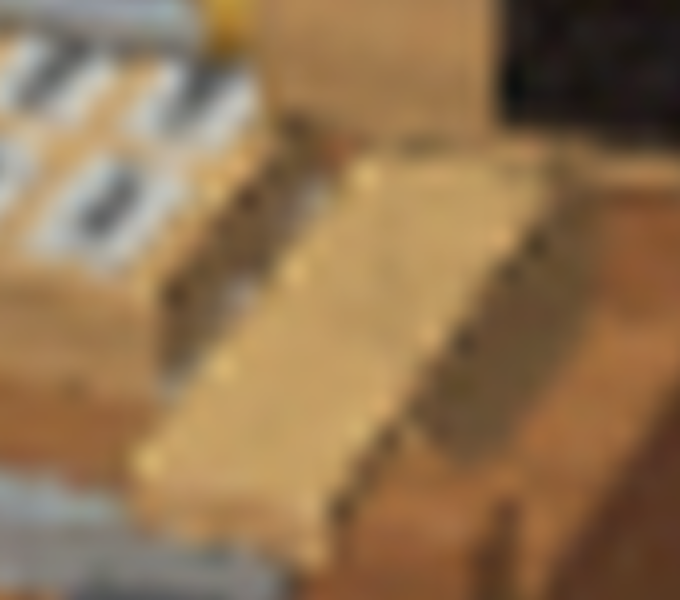

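```bash
python3 - <<'E'
from h import *
S=lambda u,v:((470+u/4+.5)/6-.5+220,(260+v/4+.5)/6-.5+150)
print(plane("side",[S(160,292),S(280,130)],.028)); print(plane("side",[S(140,455),S(365,170),S(220,365)],.028))
E
```

```text
[[ 0.4774 -0.0981  0.028 ]
 [ 0.4773 -0.1333  0.028 ]]
[[ 0.4686 -0.0679  0.028 ]
 [ 0.4669 -0.1283  0.028 ]
 [ 0.4673 -0.0867  0.028 ]]
```

Measured gap is 7.5–10 mm. Moving 5.5 mm, then feeling for the stop in small steps.

Emit:
play_rows(series=[{"delta_pos": [-0.6, 0, 0], "turn": [0, 0, 0], "grip": -1}, {"delta_pos": [-1.2, 0, 0], "turn": [0, 0, 0], "grip": -1}, {"delta_pos": [-1.8, 0, 0], "turn": [0, 0, 0], "grip": -1}, {"delta_pos": [-2.4, 0, 0], "turn": [0, 0, 0], "grip": -1}, {"delta_pos": [-3, 0, 0], "turn": [0, 0, 0], "grip": -1}, {"delta_pos": [-3.6, 0, 0], "turn": [0, 0, 0], "grip": -1}, {"delta_pos": [-4.2, 0, 0], "turn": [0, 0, 0], "grip": -1}, {"delta_pos": [-4.8, 0, 0], "turn": [0, 0, 0], "grip": -1}, {"delta_pos": [-5.2, 0, 0], "turn": [0, 0, 0], "grip": -1}, {"delta_pos": [-5.5, 0, 0], "turn": [0, 0, 0], "grip": -1}])

```text
time_s: 15.7
tool_pos: [0.4348, -0.1367, 0.009]
tcp_rot: [-0.0, 1.0, -0.004, 0.0]
wrist_force: [4.9, 1.8, -1.3]
opening: 0.0213
```

Emit:
play_rows(series=[{"delta_pos": [-0.1, 0, 0], "turn": [0, 0, 0], "grip": -1}, {"delta_pos": [-0.2, 0, 0], "turn": [0, 0, 0], "grip": -1}, {"delta_pos": [-0.3, 0, 0], "turn": [0, 0, 0], "grip": -1}, {"delta_pos": [-0.4, 0, 0], "turn": [0, 0, 0], "grip": -1}, {"delta_pos": [-0.5, 0, 0], "turn": [0, 0, 0], "grip": -1}, {"delta_pos": [-0.6, 0, 0], "turn": [0, 0, 0], "grip": -1}, {"delta_pos": [-0.7, 0, 0], "turn": [0, 0, 0], "grip": -1}, {"delta_pos": [-0.8, 0, 0], "turn": [0, 0, 0], "grip": -1}, {"delta_pos": [-0.8, 0, 0], "turn": [0, 0, 0], "grip": -1}, {"delta_pos": [-0.8, 0, 0], "turn": [0, 0, 0], "grip": -1}])

```text
time_s: 16.7
tool_pos: [0.4338, -0.1367, 0.0089]
tcp_rot: [-0.0, 1.0, -0.004, -0.0]
wrist_force: [3.9, 0.8, -1.1]
opening: 0.0215
```

Emit:
play_rows(series=[{"delta_pos": [-0.1, 0, 0], "turn": [0, 0, 0], "grip": -1}, {"delta_pos": [-0.2, 0, 0], "turn": [0, 0, 0], "grip": -1}, {"delta_pos": [-0.3, 0, 0], "turn": [0, 0, 0], "grip": -1}, {"delta_pos": [-0.4, 0, 0], "turn": [0, 0, 0], "grip": -1}, {"delta_pos": [-0.5, 0, 0], "turn": [0, 0, 0], "grip": -1}, {"delta_pos": [-0.6, 0, 0], "turn": [0, 0, 0], "grip": -1}, {"delta_pos": [-0.7, 0, 0], "turn": [0, 0, 0], "grip": -1}, {"delta_pos": [-0.8, 0, 0], "turn": [0, 0, 0], "grip": -1}, {"delta_pos": [-0.8, 0, 0], "turn": [0, 0, 0], "grip": -1}, {"delta_pos": [-0.8, 0, 0], "turn": [0, 0, 0], "grip": -1}])

```text
time_s: 17.7
tool_pos: [0.4331, -0.1368, 0.009]
tcp_rot: [-0.0, 1.0, -0.004, -0.0]
wrist_force: [3.6, 0.6, -1.1]
opening: 0.0216
```

```bash
python3 - <<'E'
from h import *
im=manip.read_camera("side"); c=cv2.cvtColor(im,4)[150:230,220:350];cv2.imwrite("pics/s11.png",cv2.resize(c,None,fx=6,fy=6,interpolation=cv2.INTER_CUBIC))
for i in range(2):
  s=manip.state();print(s["time_s"],s["tool_pos"],s["opening"],s["wrist_force"],s["ft_torque"])
E
```

```text
17.75 [ 0.4331 -0.1367  0.0089] 0.021426477858393453 [ 3.0841  0.8067 -1.6084] [ 0.2471 -0.762   0.0563]
17.75 [ 0.4331 -0.1367  0.0089] 0.021426477858393453 [ 3.0841  0.8067 -1.6084] [ 0.2471 -0.762   0.0563]
```

View pics/s11.png

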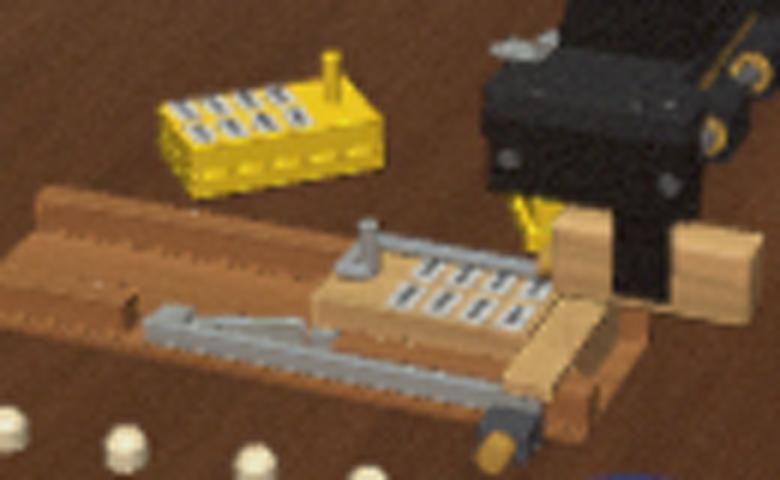

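A gap of roughly 2 mm still shows. Continuing.

Emit:
play_rows(series=[{"delta_pos": [-0.1, 0, 0], "turn": [0, 0, 0], "grip": -1}, {"delta_pos": [-0.2, 0, 0], "turn": [0, 0, 0], "grip": -1}, {"delta_pos": [-0.3, 0, 0], "turn": [0, 0, 0], "grip": -1}, {"delta_pos": [-0.4, 0, 0], "turn": [0, 0, 0], "grip": -1}, {"delta_pos": [-0.5, 0, 0], "turn": [0, 0, 0], "grip": -1}, {"delta_pos": [-0.6, 0, 0], "turn": [0, 0, 0], "grip": -1}, {"delta_pos": [-0.7, 0, 0], "turn": [0, 0, 0], "grip": -1}, {"delta_pos": [-0.7, 0, 0], "turn": [0, 0, 0], "grip": -1}, {"delta_pos": [-0.7, 0, 0], "turn": [0, 0, 0], "grip": -1}, {"delta_pos": [-0.7, 0, 0], "turn": [0, 0, 0], "grip": -1}])

```text
time_s: 18.75
tool_pos: [0.4324, -0.1368, 0.0089]
tcp_rot: [-0.0, 1.0, -0.004, -0.0]
wrist_force: [3.0, 1.0, -1.5]
opening: 0.0214
```

Emit:
play_rows(series=[{"delta_pos": [-0.1, 0, 0], "turn": [0, 0, 0], "grip": -1}, {"delta_pos": [-0.2, 0, 0], "turn": [0, 0, 0], "grip": -1}, {"delta_pos": [-0.3, 0, 0], "turn": [0, 0, 0], "grip": -1}, {"delta_pos": [-0.4, 0, 0], "turn": [0, 0, 0], "grip": -1}, {"delta_pos": [-0.5, 0, 0], "turn": [0, 0, 0], "grip": -1}, {"delta_pos": [-0.5, 0, 0], "turn": [0, 0, 0], "grip": -1}, {"delta_pos": [-0.5, 0, 0], "turn": [0, 0, 0], "grip": -1}, {"delta_pos": [-0.5, 0, 0], "turn": [0, 0, 0], "grip": -1}, {"delta_pos": [-0.5, 0, 0], "turn": [0, 0, 0], "grip": -1}, {"delta_pos": [-0.5, 0, 0], "turn": [0, 0, 0], "grip": -1}])

```text
time_s: 19.75
tool_pos: [0.4319, -0.1367, 0.009]
tcp_rot: [-0.0, 1.0, -0.004, -0.0]
wrist_force: [4.3, 1.1, -2.5]
opening: 0.0215
```

Emit:
play_rows(series=[{"delta_pos": [-0.1, 0, 0], "turn": [0, 0, 0], "grip": -1}, {"delta_pos": [-0.2, 0, 0], "turn": [0, 0, 0], "grip": -1}, {"delta_pos": [-0.3, 0, 0], "turn": [0, 0, 0], "grip": -1}, {"delta_pos": [-0.4, 0, 0], "turn": [0, 0, 0], "grip": -1}, {"delta_pos": [-0.5, 0, 0], "turn": [0, 0, 0], "grip": -1}, {"delta_pos": [-0.5, 0, 0], "turn": [0, 0, 0], "grip": -1}, {"delta_pos": [-0.5, 0, 0], "turn": [0, 0, 0], "grip": -1}, {"delta_pos": [-0.5, 0, 0], "turn": [0, 0, 0], "grip": -1}, {"delta_pos": [-0.5, 0, 0], "turn": [0, 0, 0], "grip": -1}, {"delta_pos": [-0.5, 0, 0], "turn": [0, 0, 0], "grip": -1}])

```text
time_s: 20.75
tool_pos: [0.4316, -0.1367, 0.009]
tcp_rot: [-0.0, 1.0, -0.004, 0.0]
wrist_force: [4.8, 0.8, -2.0]
opening: 0.0216
```

```bash
python3 - <<'E'
from h import *
im=manip.read_camera("side"); c=cv2.cvtColor(im,4)[175:225,250:330];cv2.imwrite("pics/s12.png",cv2.resize(c,None,fx=10,fy=10,interpolation=cv2.INTER_CUBIC))
s=manip.state();print(s["time_s"],s["tool_pos"],s["opening"],s["wrist_force"],s["ft_torque"])
E
```

```text
20.8 [ 0.4316 -0.1367  0.009 ] 0.02157726651436868 [ 4.56    1.4418 -1.7505] [ 0.2134 -1.023   0.0643]
```

View pics/s12.png

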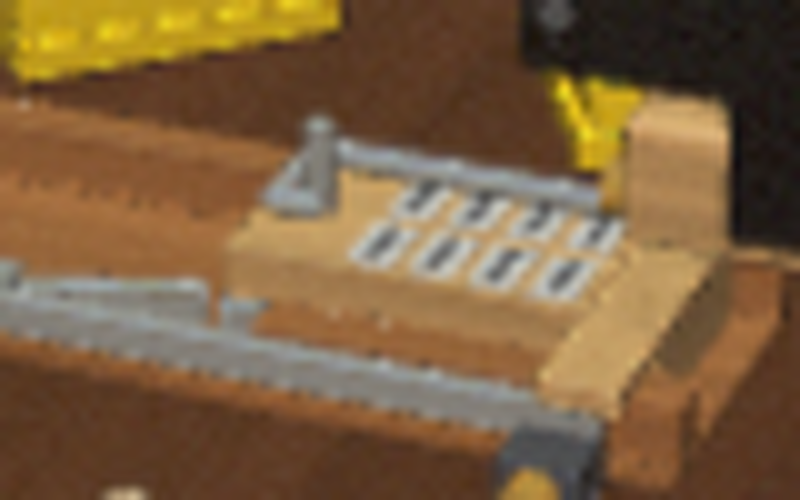

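Emit:
play_rows(series=[{"delta_pos": [-0.1, 0, 0], "turn": [0, 0, 0], "grip": -1}, {"delta_pos": [-0.2, 0, 0], "turn": [0, 0, 0], "grip": -1}, {"delta_pos": [-0.3, 0, 0], "turn": [0, 0, 0], "grip": -1}, {"delta_pos": [-0.4, 0, 0], "turn": [0, 0, 0], "grip": -1}, {"delta_pos": [-0.4, 0, 0], "turn": [0, 0, 0], "grip": -1}, {"delta_pos": [-0.4, 0, 0], "turn": [0, 0, 0], "grip": -1}, {"delta_pos": [-0.4, 0, 0], "turn": [0, 0, 0], "grip": -1}, {"delta_pos": [-0.4, 0, 0], "turn": [0, 0, 0], "grip": -1}, {"delta_pos": [-0.4, 0, 0], "turn": [0, 0, 0], "grip": -1}, {"delta_pos": [-0.4, 0, 0], "turn": [0, 0, 0], "grip": -1}])

```text
time_s: 21.8
tool_pos: [0.4316, -0.1367, 0.0091]
tcp_rot: [0.0, 1.0, -0.004, 0.001]
wrist_force: [5.7, 1.3, -2.6]
opening: 0.022
```

Emit:
play_rows(series=[{"delta_pos": [-0.1, 0, 0], "turn": [0, 0, 0], "grip": -1}, {"delta_pos": [-0.2, 0, 0], "turn": [0, 0, 0], "grip": -1}, {"delta_pos": [-0.3, 0, 0], "turn": [0, 0, 0], "grip": -1}, {"delta_pos": [-0.4, 0, 0], "turn": [0, 0, 0], "grip": -1}, {"delta_pos": [-0.4, 0, 0], "turn": [0, 0, 0], "grip": -1}, {"delta_pos": [-0.4, 0, 0], "turn": [0, 0, 0], "grip": -1}, {"delta_pos": [-0.4, 0, 0], "turn": [0, 0, 0], "grip": -1}, {"delta_pos": [-0.4, 0, 0], "turn": [0, 0, 0], "grip": -1}, {"delta_pos": [-0.4, 0, 0], "turn": [0, 0, 0], "grip": -1}, {"delta_pos": [-0.4, 0, 0], "turn": [0, 0, 0], "grip": -1}])

```text
time_s: 22.8
tool_pos: [0.4316, -0.1367, 0.0092]
tcp_rot: [0.0, 1.0, -0.004, 0.001]
wrist_force: [7.3, 1.4, -3.2]
opening: 0.0218
```

The TCP has stalled at x=0.4316 and the force is rising at about 4 N/mm, so this is the stop. Increasing to about 10 N.

Emit:
play_rows(series=[{"delta_pos": [-0.1, 0, 0], "turn": [0, 0, 0], "grip": -1}, {"delta_pos": [-0.2, 0, 0], "turn": [0, 0, 0], "grip": -1}, {"delta_pos": [-0.3, 0, 0], "turn": [0, 0, 0], "grip": -1}, {"delta_pos": [-0.4, 0, 0], "turn": [0, 0, 0], "grip": -1}, {"delta_pos": [-0.5, 0, 0], "turn": [0, 0, 0], "grip": -1}, {"delta_pos": [-0.5, 0, 0], "turn": [0, 0, 0], "grip": -1}, {"delta_pos": [-0.5, 0, 0], "turn": [0, 0, 0], "grip": -1}, {"delta_pos": [-0.5, 0, 0], "turn": [0, 0, 0], "grip": -1}, {"delta_pos": [-0.5, 0, 0], "turn": [0, 0, 0], "grip": -1}, {"delta_pos": [-0.5, 0, 0], "turn": [0, 0, 0], "grip": -1}])

```text
time_s: 23.8
tool_pos: [0.4315, -0.1367, 0.0094]
tcp_rot: [0.0, 1.0, -0.004, 0.001]
wrist_force: [9.7, 1.0, -3.7]
opening: 0.0217
```

```bash
python3 - <<'E'
from h import *
im=manip.read_camera("side"); c=cv2.cvtColor(im,4)[175:225,230:310];cv2.imwrite("pics/s13.png",cv2.resize(c,None,fx=10,fy=10,interpolation=cv2.INTER_CUBIC))
s=manip.state();print(s["time_s"],s["tool_pos"],s["opening"],s["wrist_force"],s["ft_torque"])
E
```

```text
23.85 [ 0.4315 -0.1367  0.0094] 0.021531713739292333 [ 8.2397  1.413  -3.9531] [ 0.2512 -1.6925  0.0267]
```

View pics/s13.png

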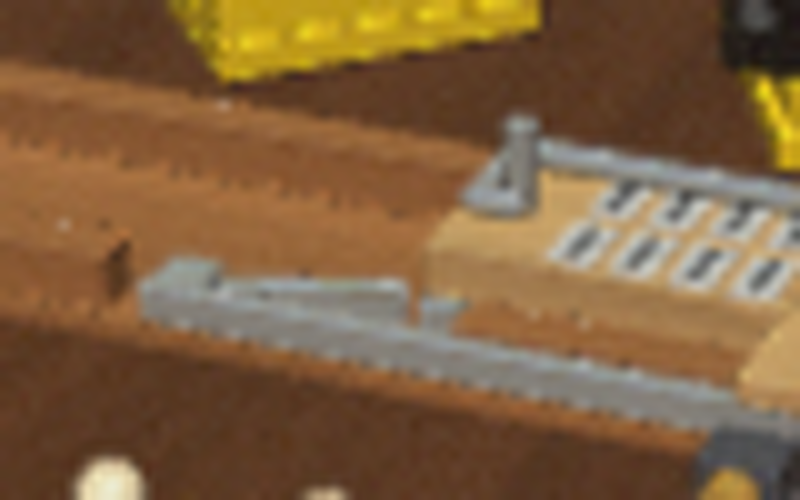

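The pawl finger, (190,275) to (405,300), is sprung in behind the block. Bringing the pull to about 10 N and holding a second.

Emit:
play_rows(series=[{"delta_pos": [-0.1, 0, 0], "turn": [0, 0, 0], "grip": -1}, {"delta_pos": [-0.2, 0, 0], "turn": [0, 0, 0], "grip": -1}, {"delta_pos": [-0.3, 0, 0], "turn": [0, 0, 0], "grip": -1}, {"delta_pos": [-0.3, 0, 0], "turn": [0, 0, 0], "grip": -1}, {"delta_pos": [-0.3, 0, 0], "turn": [0, 0, 0], "grip": -1}, {"delta_pos": [-0.3, 0, 0], "turn": [0, 0, 0], "grip": -1}, {"delta_pos": [-0.3, 0, 0], "turn": [0, 0, 0], "grip": -1}, {"delta_pos": [-0.3, 0, 0], "turn": [0, 0, 0], "grip": -1}, {"delta_pos": [-0.3, 0, 0], "turn": [0, 0, 0], "grip": -1}, {"delta_pos": [-0.3, 0, 0], "turn": [0, 0, 0], "grip": -1}])

```text
time_s: 24.85
tool_pos: [0.4315, -0.1367, 0.0095]
tcp_rot: [0.0, 1.0, -0.004, 0.002]
wrist_force: [9.4, 1.3, -4.2]
opening: 0.0219
```

Emit:
play_rows(series=[{"delta_pos": [0, 0, 0], "turn": [0, 0, 0], "grip": -1}, {"delta_pos": [0, 0, 0], "turn": [0, 0, 0], "grip": -1}, {"delta_pos": [0, 0, 0], "turn": [0, 0, 0], "grip": -1}, {"delta_pos": [0, 0, 0], "turn": [0, 0, 0], "grip": -1}, {"delta_pos": [0, 0, 0], "turn": [0, 0, 0], "grip": -1}, {"delta_pos": [0, 0, 0], "turn": [0, 0, 0], "grip": -1}, {"delta_pos": [0, 0, 0], "turn": [0, 0, 0], "grip": -1}, {"delta_pos": [0, 0, 0], "turn": [0, 0, 0], "grip": -1}, {"delta_pos": [0, 0, 0], "turn": [0, 0, 0], "grip": -1}, {"delta_pos": [0, 0, 0], "turn": [0, 0, 0], "grip": -1}])

```text
time_s: 25.85
tool_pos: [0.4315, -0.1367, 0.0095]
tcp_rot: [0.0, 1.0, -0.004, 0.002]
wrist_force: [8.9, 1.1, -4.6]
opening: 0.0216
```

Emit:
play_rows(series=[{"delta_pos": [0.8, 0, 0], "turn": [0, 0, 0], "grip": -1}, {"delta_pos": [1.6, 0, 0], "turn": [0, 0, 0], "grip": -1}, {"delta_pos": [3, 0, 0], "turn": [0, 0, 0], "grip": -1}, {"delta_pos": [5, 0, 0], "turn": [0, 0, 0], "grip": -1}, {"delta_pos": [7, 0, 0], "turn": [0, 0, 0], "grip": -1}, {"delta_pos": [8, 0, 0], "turn": [0, 0, 0], "grip": -1}, {"delta_pos": [8, 0, 0], "turn": [0, 0, 0], "grip": -1}, {"delta_pos": [8, 0, 5], "turn": [0, 0, 0], "grip": -1}, {"delta_pos": [8, 0, 12], "turn": [0, 0, 0], "grip": -1}, {"delta_pos": [8, 0, 20], "turn": [0, 0, 0], "grip": -1}])

```text
time_s: 26.85
tool_pos: [0.4378, -0.1367, 0.0297]
tcp_rot: [-0.0, 1.0, -0.004, -0.0]
wrist_force: [0.1, 0.2, -1.8]
opening: 0.0212
```

Emit:
play_rows(series=[{"delta_pos": [0, 0, 8], "turn": [0, 0, 0], "grip": -1}, {"delta_pos": [0, 0, 16], "turn": [0, 0, 0], "grip": -1}, {"delta_pos": [0, 0, 24], "turn": [0, 0, 0], "grip": -1}, {"delta_pos": [0, 0, 32], "turn": [0, 0, 0], "grip": -1}, {"delta_pos": [0, 0, 40], "turn": [0, 0, 0], "grip": -1}, {"delta_pos": [0, 0, 45], "turn": [0, 0, 0], "grip": -1}, {"delta_pos": [0, 0, 45], "turn": [0, 0, 0], "grip": -1}, {"delta_pos": [0, 0, 45], "turn": [0, 0, 0], "grip": -1}, {"delta_pos": [0, 0, 45], "turn": [0, 0, 0], "grip": -1}, {"delta_pos": [0, 0, 45], "turn": [0, 0, 0], "grip": -1}])

```text
time_s: 27.85
tool_pos: [0.4375, -0.1366, 0.0736]
tcp_rot: [-0.0, 1.0, -0.004, -0.0]
wrist_force: [0.3, -0.1, -0.5]
opening: 0.0214
```

```bash
python3 - <<'E'
from h import *
im=manip.read_camera("side"); c=cv2.cvtColor(im,4)[130:230,220:350];cv2.imwrite("pics/s14.png",cv2.resize(c,None,fx=6,fy=6,interpolation=cv2.INTER_CUBIC))
s=manip.state();print(s["time_s"],s["tool_pos"],s["tcp_rot"],s["opening"],s["wrist_force"],s["ft_torque"])
E
```

```text
27.9 [ 0.4376 -0.1366  0.0736] [-0.0002  1.     -0.0041 -0.0003] 0.021573976670618354 [ 0.5369  0.8994 -0.9497] [0.0256 0.0374 0.0306]
```

View pics/s14.png

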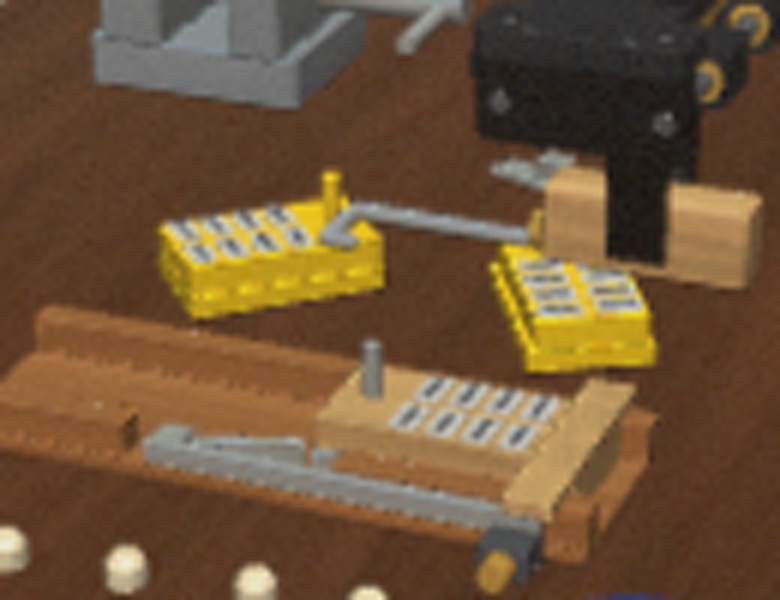

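Unhooked, and the block at (440,420) stays home. Carrying the hook back.

Emit:
play_rows(series=[{"delta_pos": [15, 30, 0], "turn": [0, 0, -0.03], "grip": -1}, {"delta_pos": [30, 64, 0], "turn": [0, 0, -0.06], "grip": -1}, {"delta_pos": [46, 98, 0], "turn": [0, 0, -0.1], "grip": -1}, {"delta_pos": [62, 132, 0], "turn": [0, 0, -0.14], "grip": -1}, {"delta_pos": [78, 166, 0], "turn": [0, 0, -0.18], "grip": -1}, {"delta_pos": [93, 200, 0], "turn": [0, 0, -0.22], "grip": -1}, {"delta_pos": [106, 228, -10], "turn": [0, 0, -0.24], "grip": -1}, {"delta_pos": [115, 248, -20], "turn": [0, 0, -0.24], "grip": -1}, {"delta_pos": [120, 258, -30], "turn": [0, 0, -0.24], "grip": -1}, {"delta_pos": [120, 258, -40], "turn": [0, 0, -0.24], "grip": -1}])

```text
time_s: 28.9
tool_pos: [0.5578, 0.1226, 0.0331]
tcp_rot: [-0.0, 0.992, -0.123, -0.0]
wrist_force: [0.1, 0.6, -1.4]
opening: 0.0214
```

Emit:
play_rows(series=[{"delta_pos": [0, 0, -10], "turn": [0, 0, 0], "grip": -1}, {"delta_pos": [0, 0, -20], "turn": [0, 0, 0], "grip": -1}, {"delta_pos": [0, 0, -30], "turn": [0, 0, 0], "grip": -1}, {"delta_pos": [0, 0, -38], "turn": [0, 0, 0], "grip": -1}, {"delta_pos": [0, 0, -44], "turn": [0, 0, 0], "grip": -1}, {"delta_pos": [0, 0, -47], "turn": [0, 0, 0], "grip": -1}, {"delta_pos": [0, 0, -49], "turn": [0, 0, 0], "grip": -1}, {"delta_pos": [0, 0, -50], "turn": [0, 0, 0], "grip": -1}, {"delta_pos": [0, 0, -50], "turn": [0, 0, 0], "grip": -1}, {"delta_pos": [0, 0, -50], "turn": [0, 0, 0], "grip": -1}])

```text
time_s: 29.9
tool_pos: [0.558, 0.1213, -0.0158]
tcp_rot: [-0.0, 0.992, -0.124, 0.0]
wrist_force: [-0.3, 0.3, -0.2]
opening: 0.0216
```

```bash
python3 - <<'E'
from h import *
im=manip.read_camera("side"); cv2.imwrite("pics/s15.png",cv2.resize(cv2.cvtColor(im,4)[200:320,120:320],None,fx=4,fy=4,interpolation=cv2.INTER_CUBIC))
s=manip.state();print(s["time_s"],s["tool_pos"],s["tcp_rot"],s["opening"],s["wrist_force"])
E
```

```text
29.95 [ 0.558   0.1213 -0.0158] [-0.0001  0.9923 -0.1238  0.0002] 0.021637849426596772 [-0.0931 -0.1832 -0.8564]
```

View pics/s15.png

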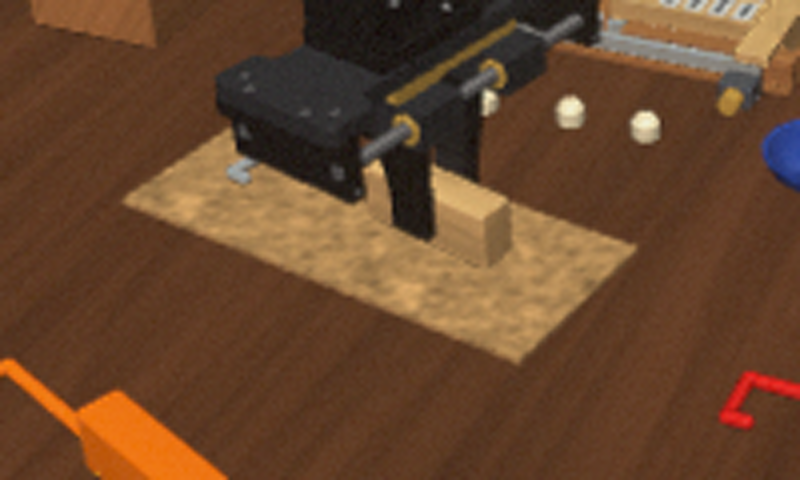

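Emit:
play_rows(series=[{"delta_pos": [0, 0, -1], "turn": [0, 0, 0], "grip": -1}, {"delta_pos": [0, 0, -2], "turn": [0, 0, 0], "grip": -1}, {"delta_pos": [0, 0, -2.7], "turn": [0, 0, 0], "grip": -1}, {"delta_pos": [0, 0, -2.7], "turn": [0, 0, 0], "grip": -1}, {"delta_pos": [0, 0, -2.7], "turn": [0, 0, 0], "grip": 0}, {"delta_pos": [0, 0, -2.7], "turn": [0, 0, 0], "grip": 0.2}, {"delta_pos": [0, 0, -2.7], "turn": [0, 0, 0], "grip": 0.3}, {"delta_pos": [0, 0, -2.7], "turn": [0, 0, 0], "grip": 0.3}, {"delta_pos": [0, 0, -2.7], "turn": [0, 0, 0], "grip": 0.3}, {"delta_pos": [0, 0, -2.7], "turn": [0, 0, 0], "grip": 0.3}])

```text
time_s: 30.95
tool_pos: [0.5578, 0.1213, -0.0187]
tcp_rot: [-0.0, 0.992, -0.124, 0.0]
wrist_force: [-0.2, -0.2, -1.0]
opening: 0.0549
```

Emit:
play_rows(series=[{"delta_pos": [0, 0, 5], "turn": [0, 0, 0], "grip": 0.3}, {"delta_pos": [0, 0, 20], "turn": [0, 0, 0], "grip": 0.3}, {"delta_pos": [0, 0, 45], "turn": [0, 0, 0], "grip": 0.3}, {"delta_pos": [0, 0, 80], "turn": [0, 0, 0], "grip": 0.3}, {"delta_pos": [0, 0, 120], "turn": [0, 0, 0], "grip": 0.3}, {"delta_pos": [0, 0, 160], "turn": [0, 0, 0], "grip": 0.3}, {"delta_pos": [0, 0, 190], "turn": [0, 0, 0], "grip": 0.3}, {"delta_pos": [-30, -30, 200], "turn": [0, 0, 0], "grip": 0.3}, {"delta_pos": [-30, -70, 200], "turn": [0, 0, 0], "grip": 0.3}, {"delta_pos": [-30, -110, 200], "turn": [0, 0, 0], "grip": 0.3}])

```text
time_s: 31.95
tool_pos: [0.5276, 0.0108, 0.1835]
tcp_rot: [0.0, 0.992, -0.123, 0.002]
wrist_force: [1.3, -0.4, 0.7]
opening: 0.0567
```

Emit:
play_rows(series=[{"delta_pos": [-10, -50, 0], "turn": [0, 0, 0], "grip": 0.3}, {"delta_pos": [-20, -100, 0], "turn": [0, 0, 0], "grip": 0.3}, {"delta_pos": [-30, -145, 0], "turn": [0, 0, 0], "grip": 0.3}, {"delta_pos": [-40, -190, 0], "turn": [0, 0, 0], "grip": 0.3}, {"delta_pos": [-50, -235, 0], "turn": [0, 0, 0], "grip": 0.3}, {"delta_pos": [-60, -280, 0], "turn": [0, 0, 0], "grip": 0.3}, {"delta_pos": [-70, -320, 0], "turn": [0, 0, 0], "grip": 0.3}, {"delta_pos": [-75, -350, 0], "turn": [0, 0, 0], "grip": 0.3}, {"delta_pos": [-75, -350, 0], "turn": [0, 0, 0], "grip": 0.3}, {"delta_pos": [-75, -350, 0], "turn": [0, 0, 0], "grip": 0.3}])

```text
time_s: 32.95
tool_pos: [0.4529, -0.3387, 0.1822]
tcp_rot: [-0.0, 0.992, -0.124, 0.0]
wrist_force: [-0.3, 0.7, -0.3]
opening: 0.0563
```

```bash
python3 - <<'E'
from h import *
im=manip.read_camera("side"); cv2.imwrite("pics/s16.png",cv2.resize(cv2.cvtColor(im,4)[165:285,145:345],None,fx=4,fy=4,interpolation=cv2.INTER_CUBIC))
im=manip.read_camera("top"); cv2.imwrite("pics/t16.png",cv2.resize(cv2.cvtColor(im,4)[110:230,185:345],None,fx=5,fy=5,interpolation=cv2.INTER_CUBIC))
s=manip.state();print(s["time_s"],s["tool_pos"],s["tcp_rot"],s["opening"],s["wrist_force"],abs(s["qd"]).max())
E
```

```text
33.05 [ 0.4536 -0.3372  0.182 ] [-0.0002  0.9924 -0.1228  0.0005] 0.056240479812573844 [-0.0471  1.3425  0.1831] 0.01016833931187955
```

View pics/s16.png

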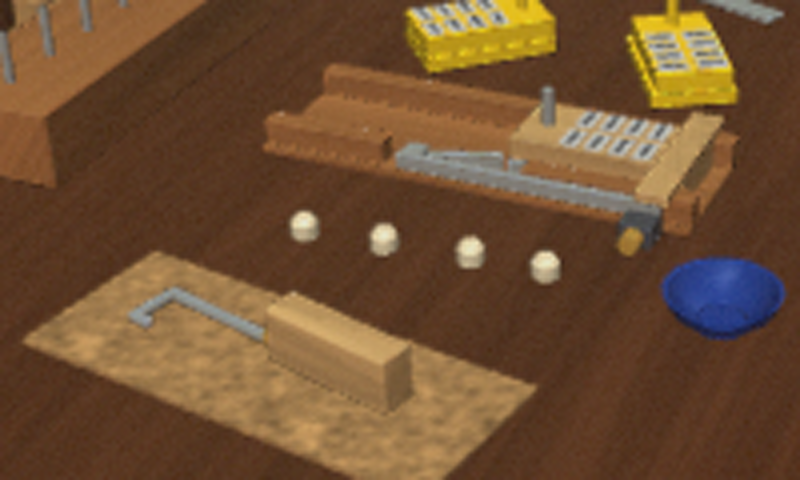

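View pics/t16.png

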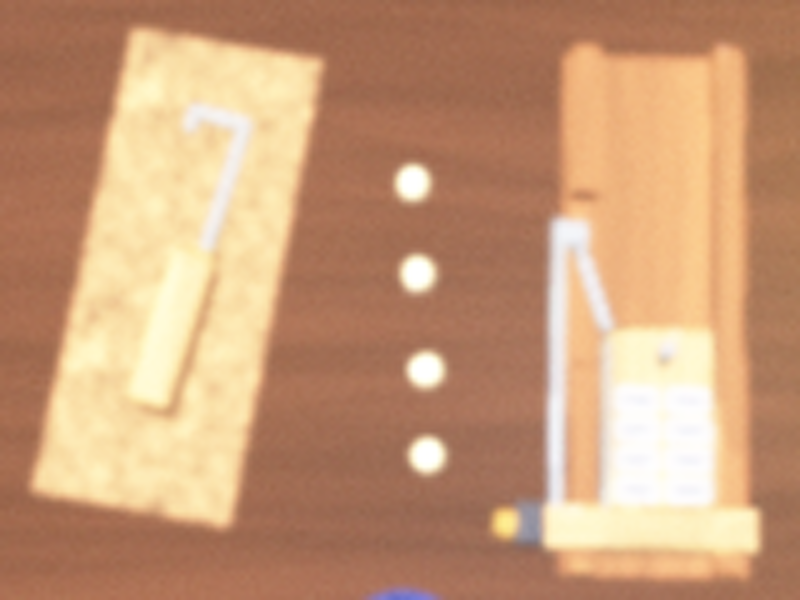

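```bash
python3 - <<'E'
from h import *
a=cv2.imread("pics/t_a.png")[200:350,530:640];b=cv2.imread("pics/t16.png")[200:350,530:640]
c=cv2.imread("pics/s_a.png")[130:205,380:540];d=cv2.imread("pics/s16.png")[130:205,380:540]
z=lambda i,w,h:cv2.resize(i,(w,h),interpolation=cv2.INTER_CUBIC)
cv2.imwrite("pics/cmp.png",np.vstack([np.hstack([z(a,400,300),z(b,400,300)]),np.hstack([z(c,400,280),z(d,400,280)])]))
E
```

```text
(no output)
```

View pics/cmp.png

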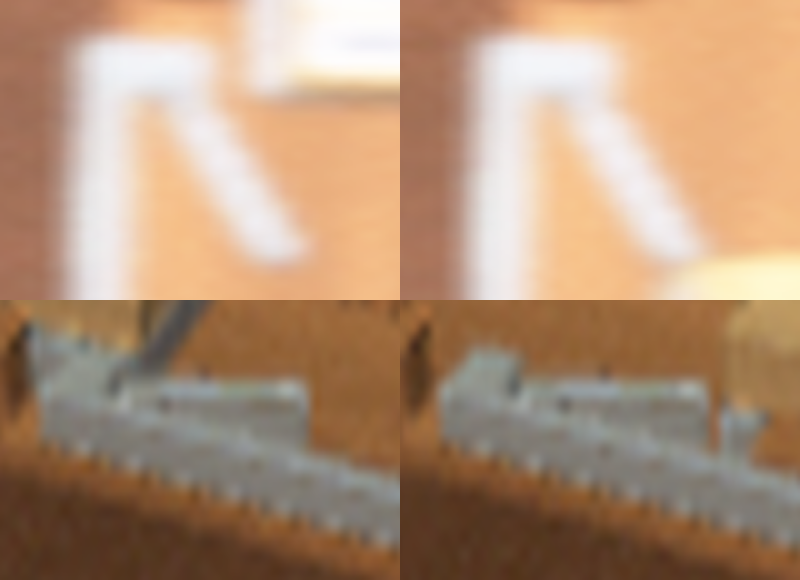

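The pawl looks the same as at the start in both views, with its tip at (280,245) against (680,245), so it is sprung fully in behind the block. The hook lies flat on the mat. Handing in.

```bash
python3 - <<'E'
from h import *
print(manip.hand_in())
E
```

```text
the job is handed in; nothing more can be done
None
```

The job is handed in. The block is home against the toe stop, with the pawl sprung in behind it. The hook is back flat on the cork mat and released. The clock stood at about 33 s.

- **First grasp missed:** The reported TCP height read about 30 mm below where the fingers really were. The first close shut above the handle without moving it. I corrected for the offset from the camera view and gripped the handle on the second try.
- **Drag and seating:** I hooked the pin from above and dragged the block with about 3–5 N. The tool stalled at x = 0.4316 while the force rose at roughly 4 N/mm, which I took as the stop. I then held the pull for over a second. The wrist read 8–9.7 N along the pull, and about 10 N with the vertical part included. It never read near 16 N, but I only read it at the end of each move.
- **Last checks:**
  - In the top and side pictures, the pawl's position matches the start.
  - The block sits against the fence.
  - The hook lies where it began, within about 1 mm.
  - The buttons and dish look unmoved. The wedge and the slider were not in the last pictures I viewed, so I did not check them; the arm did not work near them.
  - The arm was clear of everything and still.
- **Small disagreement:** The two cameras put the stop face about 2–3 mm apart (0.467–0.470). The position found by feel puts it at about 0.469.

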